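# Load two dessert pots onto the sprung pot lift

### The job

Load the two small white pots onto the sprung lift of the two-tier stand: set the first upright in the middle of the round platform and let go so that the platform sinks under it, then stack the second upright on it with its foot nested in the first one's mouth. Set them down gently, do not drop them, bring them in under the upper shelf without tipping them over, and leave the mug and the loose spice jar where they stand.

Things in the scene. Friction and masses are not known exactly. Their poses are not given: they have to be found in the camera images.
- stand: Two-tier wood and steel stand, fixed. Origin: centre of its underside, on the lift's vertical axis; z up; its open front faces its own -x (roughly to the robot). Base 160 x 160 mm. Steel deck 160 x 160 mm, top 92 mm above the origin, with an 88 mm round opening in the middle where the lift moves. Rear posts at x +70, y +-70 mm carry the upper shelf; front and sides are open above the deck.
- shelf_edge (a point): Middle of the lower front edge of the stand's upper shelf, 280 mm above the worktop and 10 mm behind the lift's axis. The shelf, 160 mm wide, runs 72 mm to the back over the rear of the lift; the things on it reach 398 mm. A hand held vertical over the lift strikes it: tilt the hand about 30 degrees, its body leaning out to the front, and bring pots in level from the front, upright.
- lift_top (a point): Centre of the upper face of the lift: a flat round steel platform, 80 mm across, without a lip. Unloaded it stands 96 mm above the stand's underside (4 mm above the deck).
- lift (a joint): How far the lift has sunk, m: 0 unloaded (top stop), 0.07 bottom stop. Soft damped spring, 70 N/m after a preload of 0.2 N: one pot sinks it 19 to 33 mm within about a second, two pots about twice that. It gives way under a light push, so a force stop does not find it; it rises again when unloaded.
- pot_a: White ceramic pot, open at the top, upright on the worktop: straight round side of 62 mm outside diameter, 46 mm high, wall 3.5 mm, mouth 55 mm inside, 0.16 to 0.25 kg. Origin: centre of its underside, z up. Under the side is a foot 6 mm high and 47 mm across (41 mm at the very bottom) that nests in the mouth of a like pot: stacked pots stand 40 mm apart in height.
- pot_b: The other pot, just like pot_a.
- mug: Striped mug, 84 x 112 x 89 mm, loose on the worktop, a bystander. Origin at its underside.
- small_jar: Loose spice jar with a green cap, 46 mm across, 106 mm high, standing alone on the worktop to the right of the stand, a bystander (like jars stand at the back and on the upper shelf). Origin: centre of its underside.
Things that resemble listed ones, but are neither listed nor needed, are in the scene too. What is shaped like the pot_b but blue or pink is not meant.

How it is judged (in metres and radians):
On the way, in this order (a step that is already met when the one before it is completed fails the run):
1. one pot stands upright and released in the middle of the lift, which has sunk under it (((horizontal distance between pot_a and lift_top below 0.012 m and z of pot_a in the frame of lift_top between -0.004 and 0.005 m and angle between pot_a's own z axis and vertical below 0.1 rad and linear speed of pot_a below 0.02 m/s and contact force between the fingers and pot_a below 0.1 N) or (horizontal distance between pot_b and lift_top below 0.012 m and z of pot_b in the frame of lift_top between -0.004 and 0.005 m and angle between pot_b's own z axis and vertical below 0.1 rad and linear speed of pot_b below 0.02 m/s and contact force between the fingers and pot_b below 0.1 N)) and value of joint lift above 0.014 m), for 0.2 s.
2. the other pot is stacked on it (((horizontal distance between pot_a and lift_top below 0.012 m and z of pot_a in the frame of lift_top between -0.004 and 0.005 m and angle between each of pot_a, pot_b's own z axis and vertical below 0.1 rad and linear speed of each of pot_a, pot_b below 0.02 m/s and contact force between the fingers and pot_a below 0.1 N and horizontal distance between pot_b and pot_a below 0.007 m and z of pot_b in the frame of pot_a between 0.037 and 0.043 m and contact force between the fingers and pot_b below 0.1 N) or (horizontal distance between pot_b and lift_top below 0.012 m and z of pot_b in the frame of lift_top between -0.004 and 0.005 m and angle between each of pot_b, pot_a's own z axis and vertical below 0.1 rad and linear speed of each of pot_b, pot_a below 0.02 m/s and contact force between the fingers and pot_b below 0.1 N and horizontal distance between pot_a and pot_b below 0.007 m and z of pot_a in the frame of pot_b between 0.037 and 0.043 m and contact force between the fingers and pot_a below 0.1 N))), for 0.2 s.
At the end, for the whole second after the job is handed in: One pot on the lift (axes within 12 mm, underside within 5 mm of the platform), the other nested on it (axes within 7 mm, 37-43 mm above); both upright within 0.1 rad, still, released; lift sunk over 30 mm; mug and loose spice jar within 20 mm of their start (((horizontal distance between pot_a and lift_top below 0.012 m and z of pot_a in the frame of lift_top between -0.004 and 0.005 m and angle between each of pot_a, pot_b's own z axis and vertical below 0.1 rad and linear speed of each of pot_a, pot_b below 0.02 m/s and contact force between the fingers and pot_a below 0.1 N and horizontal distance between pot_b and pot_a below 0.007 m and z of pot_b in the frame of pot_a between 0.037 and 0.043 m and contact force between the fingers and pot_b below 0.1 N) or (horizontal distance between pot_b and lift_top below 0.012 m and z of pot_b in the frame of lift_top between -0.004 and 0.005 m and angle between each of pot_b, pot_a's own z axis and vertical below 0.1 rad and linear speed of each of pot_b, pot_a below 0.02 m/s and contact force between the fingers and pot_b below 0.1 N and horizontal distance between pot_a and pot_b below 0.007 m and z of pot_a in the frame of pot_b between 0.037 and 0.043 m and contact force between the fingers and pot_a below 0.1 N)) and value of joint lift above 0.03 m and distance of each of mug, small_jar from where it was at the start of the episode below 0.02 m); the robot touches nothing.
It fails at once if a pot is dropped on the lift, or the lift is knocked down (it sinks faster than 0.45 m/s) (velocity of joint lift above 0.45 m/s).
It fails at once if a pot is tipped over (angle between any of pot_a, pot_b's own z axis and vertical above 0.9 rad).
It fails at once if the mug or the loose spice jar is pushed away or over (distance of any of mug, small_jar from where it was at the start of the episode above 0.03 m).
It also fails if it takes over 54 s, if anything falls off the work surface, if the arm or the gripper's body presses on something with over 40 N, if the wrist force passes 120 N, or if a joint passes its speed limit or range.

### The arm

A 6-joint arm with a two-finger parallel gripper is mounted at the origin on a cart in front of the work surface, level with it; the furniture and walls round the work are solid. World frame = base frame: x ahead of the robot, y to its left, z up, the work surface at z = 0. Lengths are in m, angles in degrees, forces in N, time in s.
With the tool pointing down it reaches from about 0.4 to 0.825 m from the base axis. Payload 7 kg.
Tool frame: the origin (TCP) lies at the very end of the fingers, on their centre line; the grasp point (between the pads) lies 19 mm behind it (ctrl.grasp_offset is the distance from the TCP to the grasp point, in m); z points along the fingers, y is the line along which they close (so a half turn about z gives the same grasp; the last joint's range is limited). The gripper opens to 88 mm and grips with 3 to 60 N. Pads are 19 mm wide; open, the fingers measure 130 mm over their backs; the gripper's body (78 mm by 193 mm) begins 47 mm behind the grasp point.
Start: joints at [-57.118, 20.546, 0.682, 0, -70.136, -16.507], TCP at [0.19, -0.648, 0.227] pointing down, gripper open.
Joint ranges: [-176.03, 176.03], [-82.01, 121.73], [-58.28, 71.71], [-173.87, 95.51], [-174.79, -0.11], [-173.66, 173.66]. Speed limits (degrees/s): [136.94, 136.94, 172.46, 180, 180, 180].

### API

Orientations are given as [roll, pitch, yaw] about the fixed x, y, z axes, in that order (R = Rz(yaw) Ry(pitch) Rx(roll)).
In Python, from plant import ctrl gives the robot as it stands. The module is installed in compiled form; this text tells all that it offers.
- The arm moves only by the tool jog_arm, never from a script. Its argument "plan" is a list that holds one entry, the list of rows, each a list of 7 numbers: the opening, from 0 (shut) to 1 (fully open), then the shift along the tool's x, y, z in m, then the turn, a rotation vector about the tool's x, y, z in degrees. A call has 1 to 20 rows; each row is the pose to reach, as a shift and turn from the pose commanded when the call began, along the tool's axes at that moment; what a row does not reach only later rows make up. A row lasts 1/8 s, in which the tool goes at most 62.5 mm and 10.7 degrees, less where a joint would pass 70% of its speed; a pose out of reach is approached as far as the arm can. A call with a gripper value outside its range is refused whole. The fingers move at their own pace and stop on an object; the grip force is fixed at half the most. Time passes only in rows, so rows that repeat a pose let the fingers close. It gives the time, the measured TCP pose, the force, the opening and the grip force at its end, in the units of the state.
- ctrl.get_obs(): the state, without advancing time (a new reading comes with each control period).
- ctrl.snapshot(name): name is "scene" or "side" or "wrist"; returns a dict with "image" (480x640x3 uint8, red, green, blue), "vertical_fov" (degrees; the focal length in pixels is half the picture's height over the tangent of half this angle, whatever the lens; pixels are square), "cx", "cy" (the principal point, pixels), "R" (3x3) and "t" (3): a world point X has camera coordinates R X + t; the wrist camera has in their place "T_tool_cam" (4x4, takes a point from camera to tool coordinates, whose origin is the TCP and whose axes are the flange's). Camera axes: x right, y down, z forward; pixel columns grow to the right and rows downward; lengths in m; the calibration is good to about 2 mm. A picture is of the moment at which its call begins: read the wrist's pose just before it. There is no depth.
- ctrl.close_job(): hands the job in; it is judged then, once.
The state is a dict: "clock": time; "joint_pos": joint angles; "qvel": joint speeds; "tau": joint torques, N m; "tool_pos": TCP position; "orientation": TCP orientation; "force": force on the tool from outside, world axes, zero at the start; "moment": the same for the moment, N m; "opening": finger opening in m; "gripper_force": force on a finger pad.
Only numpy, scipy, OpenCV 4.12 (cv2) and the standard library are available. Lean on these libraries where they do the work, as an engineer would, in place of code of your own. Each camera call takes 0.05 s, during which the arm holds its last target. There are 200 camera calls.

## Working session

There is one attempt and no reset: what is moved stays moved. The work goes in short steps, Python scripts to look and compute and a tool call to move; the robot and the scene stay as the last step left them, time stands still between calls to the robot, and variables do not carry over. Pictures are saved under pics/ and viewed, at most 10 in all, crops included, and the job is handed in when it is done.

Besides the shell and the picture viewer there is one more tool, called after "Request:" as a command line: name --argument value ..., lists and objects as JSON in quotes. jog_arm: Moves the arm, as the interface text tells. Its arguments: {"type":"object","properties":{"plan":{"type":"array","items":{"type":"array","items":{"type":"array","items":{"type":"number"}}}}},"required":["plan"]}

```bash
mkdir -p pics; cat > h.py <<'E'
import numpy as np, cv2
from scipy.spatial.transform import Rotation as Ro
from plant import ctrl
def snap(n,f=None):
    o=ctrl.get_obs(); s=ctrl.snapshot(n)
    if n=="wrist":
        R=Ro.from_euler('xyz',o['orientation'],degrees=True).as_matrix(); T=np.array(s['T_tool_cam'])
        s['Rwc']=R@T[:3,:3]; s['c']=R@T[:3,3]+np.array(o['tool_pos'])
    else:
        s['Rwc']=np.array(s['R']).T; s['c']=-s['Rwc']@np.array(s['t'])
    s['f']=240/np.tan(np.radians(s['vertical_fov'])/2)
    if f: cv2.imwrite(f,s['image'][:,:,::-1])
    return s
def ray(s,u,v):
    return s['Rwc']@np.array([(u-s['cx'])/s['f'],(v-s['cy'])/s['f'],1])
def onz(s,u,v,z):
    d=ray(s,u,v); return s['c']+d*(z-s['c'][2])/d[2]
def proj(s,X):
    p=s['Rwc'].T@(np.array(X)-s['c']); return s['f']*p[0]/p[2]+s['cx'],s['f']*p[1]/p[2]+s['cy']
E
python3 - <<'E'
from h import *
for n in("scene","side","wrist"):
    s=snap(n,f"pics/{n}0.png"); print(n,s['vertical_fov'],s['cx'],s['cy'],s['c'].round(3),s['Rwc'][:,2].round(3),s.keys())
print(ctrl.get_obs(),ctrl.grasp_offset); print(s['T_tool_cam'])
E
```

```text
scene 56.016826492727645 320.3682027615541 240.47846879653815 [0.036 0.754 1.084] [ 0.379 -0.577 -0.723] dict_keys(['image', 'vertical_fov', 'cx', 'cy', 'R', 't', 'Rwc', 'c', 'f'])
side 49.75885157109413 319.50342586774224 227.14970298861576 [-0.227  1.071  0.932] [ 0.488 -0.706 -0.513] dict_keys(['image', 'vertical_fov', 'cx', 'cy', 'R', 't', 'Rwc', 'c', 'f'])
wrist 66.98258674317175 314.19406126245286 238.48753436327164 [ 0.109 -0.671  0.384] [ 0.294  0.088 -0.952] dict_keys(['image', 'vertical_fov', 'cx', 'cy', 'T_tool_cam', 'Rwc', 'c', 'f'])
{'clock': 0.15, 'joint_pos': array([-5.71192123e+01,  2.05830428e+01,  6.45722191e-01, -1.44837452e-02,
       -7.01330556e+01, -1.65051433e+01]), 'qvel': array([ 0.06819665, -0.1533593 ,  0.1821849 ,  0.03792627,  0.09356731,
        0.06783675]), 'tau': array([-3.45208180e-03, -5.83274388e+01,  2.93293566e+01,  7.00112745e+00,
        8.91230651e-03, -1.08290853e-04]), 'tool_pos': array([ 0.19016363, -0.64729142,  0.22582589]), 'orientation': array([ 1.79928655e+02, -6.93949975e-03, -1.63629282e+02]), 'force': array([0.13183822, 0.23420475, 0.06791044]), 'moment': array([0.01855128, 0.00233075, 0.01165435]), 'gripper_force': 0.0, 'opening': 0.08738453824457039} 0.0188
[[ 1.04026450e-05 -9.51647987e-01 -3.07190671e-01  8.46695752e-02]
 [ 9.99999944e-01  1.13016425e-04 -3.16250517e-04 -6.31235201e-05]
 [ 3.35676759e-04 -3.07190651e-01  9.51647935e-01 -1.57800170e-01]
 [ 0.00000000e+00  0.00000000e+00  0.00000000e+00  1.00000000e+00]]
```

View pics/scene0.png

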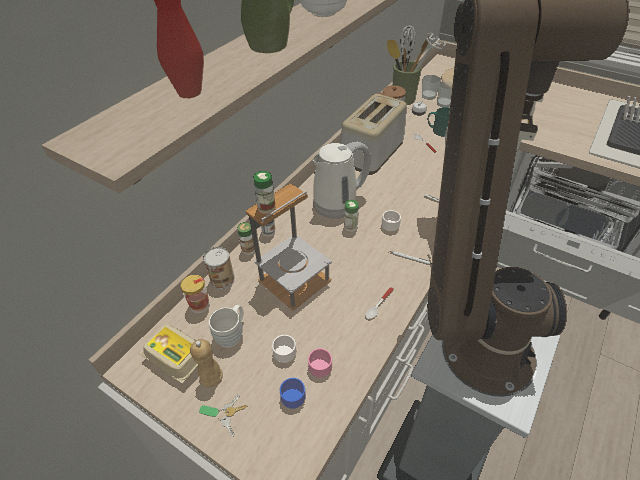

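View pics/side0.png

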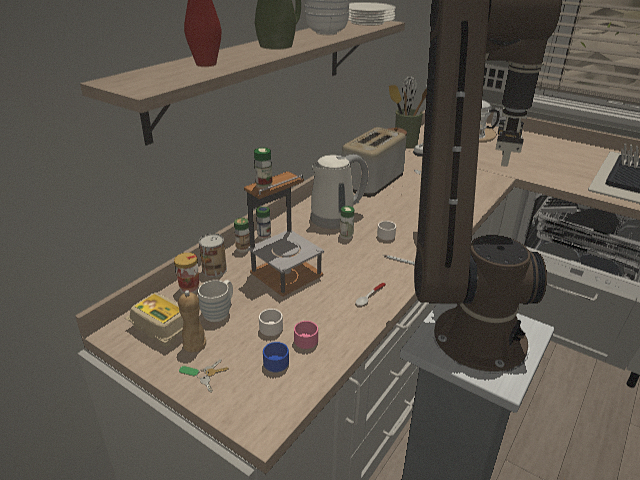

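Scene view: white pots at (284,348) and (391,221). Side view: the same pots at (270,322) and (387,231). The stand deck is around (293,263) in scene and (287,249) in side. The loose jar is at (351,216), just beside the route to the far pot.

```bash
python3 - <<'E'
from h import *
S={}
for n,boxes in(("scene",[(268,330,300,368),(378,206,404,236)]),("side",[(254,304,286,340),(374,218,400,244)])):
    s=snap(n); S[n]=s; hsv=cv2.cvtColor(s['image'],cv2.COLOR_RGB2HSV)
    for b in boxes:
        c=hsv[b[1]:b[3],b[0]:b[2]]; m=((c[...,1]<38)&(c[...,2]>75)).astype(np.uint8)
        k,l,st,ce=cv2.connectedComponentsWithStats(m); i=1+np.argmax(st[1:,4]); x,y,w,h,a=st[i]
        print(n,x+b[0],y+b[1],w,h,a,'rim',onz(s,x+b[0]+w/2,y+b[1]+.31*w,.046).round(3),'bottom',onz(s,x+b[0]+w/2,y+b[1]+h,0).round(3))
s=S['scene']; p=S['side']
for nm,z,a,b in(("deckL",.092,(258,262),(250,249)),("deckR",.092,(331,263),(323,245)),("deckF",.092,(297,291),(291,271)),("lift",.096,(293,261),(286,246)),("jar",0,(351,229),(346,237)),("jartop",.106,(352,204),(348,210)),("mug",.089,(228,322),(215,290)),("kettle0",0,(332,215),(328,228))):
    print(nm,onz(s,*a,z).round(3),onz(p,*b,z).round(3))
a=cv2.resize(s['image'][170:310,220:380],None,fx=4,fy=4,interpolation=cv2.INTER_CUBIC)
cv2.imwrite('pics/crop1.png',a[:,:,::-1])
E
```

```text
scene 272 334 24 29 564 rim [0.464 0.285 0.046] bottom [0.444 0.317 0.   ]
scene 382 210 19 21 340 rim [ 0.44  -0.296  0.046] bottom [ 0.424 -0.276  0.   ]
side 259 309 24 27 479 rim [0.457 0.293 0.046] bottom [0.444 0.312 0.   ]
side 377 221 19 19 270 rim [ 0.435 -0.284  0.046] bottom [ 0.427 -0.278  0.   ]
deckL [0.663 0.132 0.092] [0.664 0.138 0.092]
deckR [0.481 0.022 0.092] [ 0.503 -0.007  0.092]
deckF [0.507 0.158 0.092] [0.499 0.155 0.092]
lift [0.577 0.077 0.096] [0.585 0.068 0.096]
jar [ 0.545 -0.212  0.   ] [ 0.548 -0.212  0.   ]
jartop [ 0.55  -0.218  0.106] [ 0.546 -0.213  0.106]
mug [0.603 0.335 0.089] [0.61  0.336 0.089]
kettle0 [ 0.637 -0.237  0.   ] [ 0.631 -0.225  0.   ]
```

View pics/crop1.png

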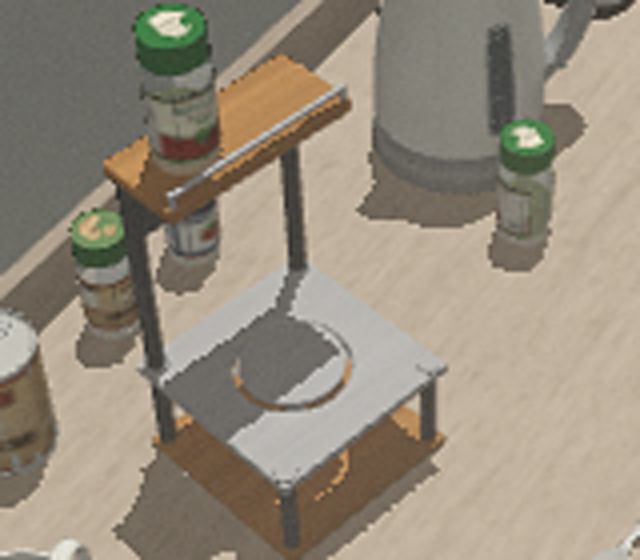

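The crop shows deck corners at about (256,262.5), (291,291.5), (331.5,262) and (295,235.5) in scene pixels. The lift opening is centred near (293,261), and the shelf is at the rear left. I'll fix the stand pose from these corners and the hole, then plan the approach to the far pot (B) with the 30° tilted hand.

```bash
cat >> h.py <<'E'
def tilt(yaw,t=30):  # tool z forward-down along heading yaw, tool x to the front
    f=np.array([np.cos(np.radians(yaw)),np.sin(np.radians(yaw)),0]); up=np.array([0,0,1.])
    z=f*np.sin(np.radians(t))-up*np.cos(np.radians(t)); x=-f*np.cos(np.radians(t))-up*np.sin(np.radians(t))
    return Ro.from_matrix(np.c_[x,np.cross(z,x),z])
def rel(targets):  # world TCP (pos,Rot or None) from the present pose, in jog units
    o=ctrl.get_obs(); R0=Ro.from_euler('xyz',o['orientation'],degrees=True); p0=np.array(o['tool_pos'])
    for p,R in targets:
        d=R0.inv().apply(np.array(p)-p0); w=(R0.inv()*(R or R0)).as_rotvec(degrees=True)
        print(d.round(4),w.round(1))
E
python3 - <<'E'
from h import *
s=snap("scene")
c=[onz(s,*q,.092)[:2] for q in((256.2,262.5),(291.2,291.5),(331.5,262),(295,235.5))]
L,F,Rr,B=c; print(np.round(c,3),'mean',np.mean(c,0))
print([np.degrees(np.arctan2(*(v[::-1]))).round(1) for v in(L-F,B-Rr)],[np.degrees(np.arctan2(-v[0],v[1])).round(1) for v in(F-Rr,L-B)])
print('hole',onz(s,293.1,261.2,.092))
R=tilt(-8); zt=R.as_matrix()[:,2]
for pot in((.437,-.285),):
    g=np.array([*pot,.034]); tcp=g+zt*.0188
    print(tcp); rel([(tcp+[-.02,0,.14],R),(tcp,R)])
E
```

```text
[[ 0.667  0.136]
 [ 0.52   0.168]
 [ 0.482  0.018]
 [ 0.634 -0.014]] mean [0.57546974 0.07717722]
[np.float64(-12.2), np.float64(-11.9)] [np.float64(-14.0), np.float64(-12.4)]
hole [0.57845207 0.07502692 0.092     ]
[ 0.44630852 -0.28630823  0.01771872]
[-0.3283  0.2799  0.0687] [  6.4 -29.6  23.8]
[-0.3475  0.2742  0.2087] [  6.4 -29.6  23.8]
```

Request:
jog_arm --plan '[[[1,-0.16,0.14,0.0,3.7,-14.8,13.9],[1,-0.328,0.28,0.03,7.5,-29.4,27.8],[1,-0.328,0.28,0.06,7.5,-29.4,27.8],[1,-0.328,0.28,0.06,7.5,-29.4,27.8],[1,-0.328,0.28,0.06,7.5,-29.4,27.8],[1,-0.328,0.28,0.06,7.5,-29.4,27.8],[1,-0.328,0.28,0.06,7.5,-29.4,27.8],[1,-0.328,0.28,0.06,7.5,-29.4,27.8],[1,-0.328,0.28,0.06,7.5,-29.4,27.8],[1,-0.328,0.28,0.06,7.5,-29.4,27.8]]]'

```text
clock: 1.55
tool_pos: [0.4261, -0.2866, 0.1669]
orientation: [-180.0, 30.1, 167.9]
force: [0.8, -0.0, 0.8]
opening: 0.0876
gripper_force: 0.0
```

```bash
python3 - <<'E'
from h import *
s=snap("wrist","pics/w1.png"); o=ctrl.get_obs(); print(o['tool_pos'],o['orientation'],o['clock'])
print(proj(s,(.437,-.285,.046)))
R=Ro.from_euler('xyz',o['orientation'],degrees=True).as_matrix(); print(R.round(3))
E
```

```text
[ 0.42606903 -0.28702062  0.16693565] [-179.95415752   30.0668618   167.88846991] 1.6
(np.float64(320.3897793400057), np.float64(168.70552095506298))
[[-0.846  0.21   0.49 ]
 [ 0.182  0.978 -0.106]
 [-0.501 -0.001 -0.865]]
```

View pics/w1.png

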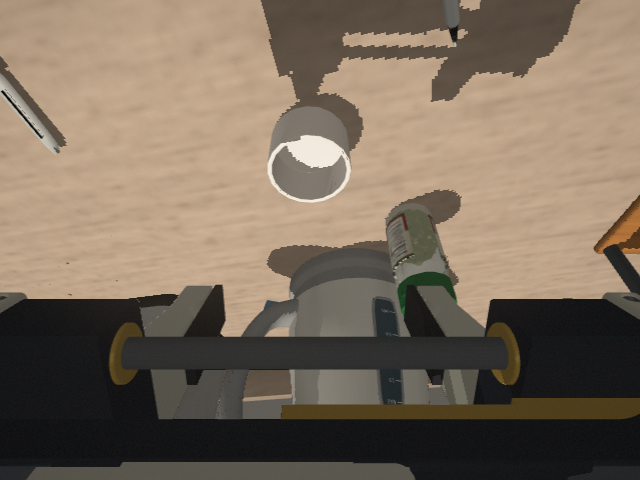

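The wrist view shows pot B's rim ellipse spanning columns 267–351 and rows 136–202, centred near (309,169). The jar is well ahead, at (420,250).

```bash
cat >> h.py <<'E'
def rim(s,b,z=.046,ring=True):  # outer rim ellipse in box b -> centre
    g=cv2.cvtColor(s['image'],cv2.COLOR_RGB2HSV)[b[1]:b[3],b[0]:b[2]]
    m=((g[...,2]>190)&(g[...,1]<40)).astype(np.uint8)
    pts=cv2.convexHull(np.argwhere(m)[:,::-1].astype(np.float32).reshape(-1,1,2))
    e=cv2.fitEllipse(pts); u,v=e[0][0]+b[0],e[0][1]+b[1]
    print('ellipse',u,v,e[1],e[2],'->',onz(s,u,v,z)); return onz(s,u,v,z)
E
python3 - <<'E'
from h import *
s=snap("wrist"); p=rim(s,(255,125,362,212)); print(onz(s,309,169,.046))
R=tilt(-12); t=np.array([p[0],p[1],.034])+R.as_matrix()[:,2]*.0188
rel([(t+[0,0,.07],R),(t,R),(t+[0,0,.17],R)])
E
```

```text
ellipse 309.2104034423828 168.23574829101562 (67.02340698242188, 82.71430969238281) 91.56448364257812 -> [ 0.43491215 -0.29333449  0.046     ]
[ 0.4355508  -0.29363653  0.046     ]
[ 0.0229 -0.004   0.0783] [-0.1  0.1 -0.1]
[ 0.058  -0.0039  0.1388] [-0.1  0.1 -0.1]
[-0.0272 -0.0041 -0.0083] [-0.1  0.1 -0.1]
```

Request:
jog_arm --plan '[[[1,0.023,-0.004,0.078,0,0,0],[1,0.023,-0.004,0.078,0,0,0],[1,0.041,-0.004,0.109,0,0,0],[1,0.058,-0.004,0.139,0,0,0],[1,0.058,-0.004,0.139,0,0,0],[1,0.058,-0.004,0.139,0,0,0],[0,0.058,-0.004,0.139,0,0,0],[0,0.058,-0.004,0.139,0,0,0],[0,0.058,-0.004,0.139,0,0,0],[0,0.058,-0.004,0.139,0,0,0],[0,0.058,-0.004,0.139,0,0,0],[0,0.058,-0.004,0.139,0,0,0]]]'

```text
clock: 3.15
tool_pos: [0.4442, -0.2945, 0.0177]
orientation: [-179.9, 30.1, 167.9]
force: [-3.7, 1.3, 6.2]
opening: 0.0623
gripper_force: 30.0
```

```bash
python3 - <<'E'
from h import *
R=tilt(-12); f=np.array([np.cos(np.radians(12)),-np.sin(np.radians(12)),0])
o=ctrl.get_obs(); p0=np.array(o['tool_pos']); print(o['opening'],p0,o['gripper_force'],o['force'])
# pot xy (at grasp) -> tcp offset
off=p0-np.array([.4349,-.2933,0])
C=np.array([.577,.076,0]); up=lambda z:np.array([0,0,z])
rel([(p0+up(.12),R),(C+off-.16*f+up(.125),R),(C+off+up(.125),R),(C+off+up(.1),R)])
E
```

```text
0.062269705326378225 [ 0.44422232 -0.29447497  0.01771442] 30.000763926655054 [-3.65675843  1.27229791  6.20478805]
[-6.020e-02 -1.000e-04 -1.038e-01] [-0.1  0.1 -0. ]
[ 0.0223  0.3905 -0.1577] [-0.1  0.1 -0. ]
[-0.1162  0.3908 -0.0775] [-0.1  0.1 -0. ]
[-0.1036  0.3908 -0.0559] [-0.1  0.1 -0. ]
```

Request:
jog_arm --plan '[[[0,-0.02,0,-0.035,0,0,0],[0,-0.06,0,-0.104,0,0,0],[0,-0.06,0,-0.104,0,0,0],[0,-0.044,0.08,-0.115,0,0,0],[0,-0.03,0.13,-0.125,0,0,0],[0,-0.02,0.18,-0.13,0,0,0],[0,-0.01,0.23,-0.138,0,0,0],[0,0.0,0.28,-0.145,0,0,0],[0,0.01,0.33,-0.15,0,0,0],[0,0.02,0.37,-0.156,0,0,0],[0,0.022,0.39,-0.158,0,0,0],[0,0.022,0.39,-0.158,0,0,0],[0,0.022,0.39,-0.158,0,0,0]]]'

```text
clock: 4.78
tool_pos: [0.461, 0.0643, 0.1901]
orientation: [179.2, 24.8, 170.1]
force: [0.3, -0.5, -1.8]
opening: 0.0622
gripper_force: 30.0
```

```bash
python3 - <<'E'
from h import *
s=snap("wrist","pics/w2.png"); o=ctrl.get_obs(); print(o['tool_pos'],o['orientation'],o['clock'],o['opening'],o['force'])
print(proj(s,(.577,.076,.096)),proj(s,o['tool_pos']))
E
```

```text
[0.46110015 0.06434548 0.18985413] [179.22856112  24.77724694 170.13027902] 4.825 0.06251889158932579 [-0.48345329  0.26843861 -3.3905935 ]
(np.float64(348.0974845639753), np.float64(295.3093397910641)) (np.float64(315.3739563180523), np.float64(303.70356066433493))
```

View pics/w2.png

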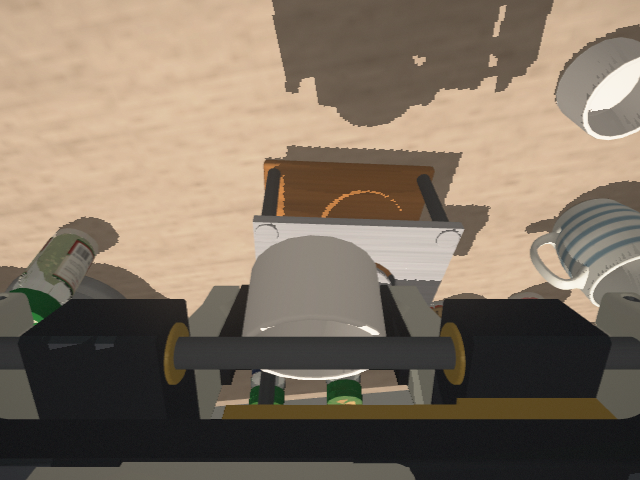

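Pot B is held upright. Row limits stopped the hand short of the target, at the arm's inner reach. In the view, the deck's front corners are at about (254,217) and (463,231), and pot A's rim is near (622,93). I'll measure the stand from those corners and enter from a smaller stand-off.

```bash
python3 - <<'E'
from h import *
s=snap("wrist"); o=ctrl.get_obs(); print(o['joint_pos'].round(1))
a=onz(s,254,217,.092)[:2]; b=onz(s,463,231,.092)[:2]; d=b-a
f=np.array([d[1],-d[0]])/np.linalg.norm(d)
print(a,b,'w',np.linalg.norm(d),'yaw',np.degrees(np.arctan2(f[1],f[0])),'centre',(a+b)/2+.08*f)
R=tilt(-12); f=np.array([np.cos(np.radians(12)),-np.sin(np.radians(12)),0])
off=np.array([.44422,-.29447,.0177])-np.array([.4349,-.2933,0]); C=np.array([.577,.076,0])
for k,z in((.09,.15),(.05,.125),(0,.125),(0,.1)): rel([(C+off-k*f+[0,0,z],R)])
E
```

```text
[  45.   -12.4  -58.2   36.7  -34.2 -173.6]
[0.47858593 0.01744352] [0.51985611 0.1703156 ] w 0.15834487175349993 yaw -15.107730031948963 centre [0.57645602 0.07302878]
[-0.019   0.0349  0.0341] [ 1.7 -5.2  1.9]
[-0.0448  0.0329  0.0736] [ 1.7 -5.2  1.9]
[-0.0902  0.0308  0.0945] [ 1.7 -5.2  1.9]
[-0.0797  0.0305  0.1172] [ 1.7 -5.2  1.9]
```

```bash
python3 - <<'E'
from h import *
fs=np.array([np.cos(np.radians(13.5)),-np.sin(np.radians(13.5)),0]); C=np.array([.5765,.0745,0])
for h in(0,-6):
    R=tilt(h); off=R.apply(tilt(-12).inv().apply(np.array([.44422,-.29447,.0177])-np.array([.4349,-.2933,0])))
    print(h); rel([(C+off-k*fs+[0,0,z],R) for k,z in((.07,.16),(.06,.13),(0,.125))])
E
```

```text
0
[-0.041   0.0364  0.0333] [-3.8 -5.1 -8.8]
[-0.0374  0.0354  0.0647] [-3.8 -5.1 -8.8]
[-0.0897  0.0312  0.0943] [-3.8 -5.1 -8.8]
-6
[-0.0411  0.0355  0.0333] [-1.  -5.2 -3.5]
[-0.0376  0.0344  0.0647] [-1.  -5.2 -3.5]
[-0.0899  0.0302  0.0944] [-1.  -5.2 -3.5]
```

Request:
jog_arm --plan '[[[0,-0.041,0.036,0.033,-3.8,-5.1,-8.8],[0,-0.041,0.036,0.033,-3.8,-5.1,-8.8],[0,-0.041,0.036,0.033,-3.8,-5.1,-8.8],[0,-0.041,0.036,0.033,-3.8,-5.1,-8.8]]]'

```text
clock: 5.38
tool_pos: [0.5246, 0.0928, 0.1926]
orientation: [179.9, 28.8, -180.0]
force: [0.5, 0.1, -1.1]
opening: 0.062
gripper_force: 30.0
```

```bash
python3 - <<'E'
from h import *
print(ctrl.get_obs()['joint_pos'].round(1))
fs=np.array([np.cos(np.radians(13.5)),-np.sin(np.radians(13.5)),0]); C=np.array([.5765,.0745,0])
for h in(0,):
    R=tilt(h); off=R.apply(tilt(-12).inv().apply(np.array([.44422,-.29447,.0177])-np.array([.4349,-.2933,0])))
    print(h,C+off); rel([(C+off-k*fs+[0,0,z],R) for k,z in((.07,.16),(.06,.13),(0,.125),(0,.1),(0,.085))])
E
```

```text
[  35.6   -6.7  -58.3   49.5  -21.5 -169.5]
0 [0.58585959 0.0752933  0.0177    ]
[ 0.0131 -0.0012  0.0097] [ 0.1 -1.2  0. ]
[ 0.019  -0.0036  0.0407] [ 0.1 -1.2  0. ]
[-0.0297 -0.0177  0.0732] [ 0.1 -1.2  0. ]
[-0.0177 -0.0177  0.0951] [ 0.1 -1.2  0. ]
[-0.0104 -0.0177  0.1082] [ 0.1 -1.2  0. ]
```

Request:
jog_arm --plan '[[[0,-0.016,-0.006,0.03,0.1,-1.2,0],[0,-0.015,-0.011,0.05,0.1,-1.2,0],[0,-0.03,-0.018,0.073,0.1,-1.2,0],[0,-0.03,-0.018,0.073,0.1,-1.2,0],[0,-0.03,-0.018,0.073,0.1,-1.2,0]]]'

```text
clock: 6.0
tool_pos: [0.58, 0.0686, 0.1601]
orientation: [179.6, 28.3, -179.5]
force: [0.2, 0.3, -2.0]
opening: 0.0625
gripper_force: 30.0
```

```bash
python3 - <<'E'
from h import *
o=ctrl.get_obs();print(o['joint_pos'].round(1),o['force'])
s=snap("wrist","pics/w3.png"); snap("scene","pics/s3.png")
fs=np.array([np.cos(np.radians(13.5)),-np.sin(np.radians(13.5)),0]); C=np.array([.5765,.0745,0])
R=tilt(0); off=R.apply(tilt(-12).inv().apply(np.array([.44422,-.29447,.0177])-np.array([.4349,-.2933,0])))
rel([(C+off-k*fs+[0,0,z],R) for k,z in((0,.125),(0,.1),(0,.085))])
a=cv2.imread('pics/s3.png')[170:320,200:400]; w=cv2.imread('pics/w3.png')
cv2.imwrite('pics/c3.png',np.hstack([cv2.resize(a,(480,360)),cv2.resize(w[150:480,180:470],(316,360))]))
E
```

```text
[  19.9    0.9  -58.2   66.7   -9.5 -173.6] [ 0.20329938  0.2670626  -2.02276212]
[0.0032 0.0059 0.0183] [ 0.7 -1.6  0.5]
[0.0151 0.0057 0.0403] [ 0.7 -1.6  0.5]
[0.0222 0.0056 0.0535] [ 0.7 -1.6  0.5]
```

View pics/c3.png

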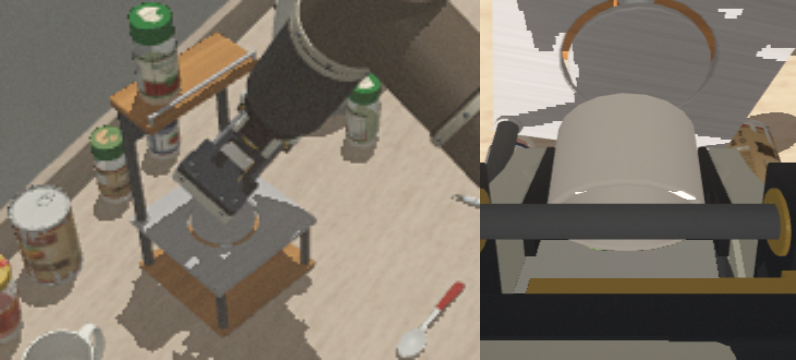

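The crop shows the pot hovering upright just behind and above the lift opening, with the hand clear of the shelf. Joints 3 and 6 are at their limits and joint 5 is nearly straight. I'll identify a simple kinematic model from the logged poses and pick a tilt and heading that stay within range.

```bash
cat > kin.py <<'E'
import numpy as np
from scipy.optimize import least_squares
from scipy.spatial.transform import Rotation as Ro
from h import tilt
D=[([-57.119,20.583,.646,-.0145,-70.133,-16.505],[.19016,-.64729,.22583],[179.93,0,-163.63]),
([45,-12.4,-58.2,36.7,-34.2,-173.6],[.4611,.06434,.18985],[179.23,24.78,170.13]),
([35.6,-6.7,-58.3,49.5,-21.5,-169.5],[.5246,.0928,.1926],[179.9,28.8,-180]),
([19.9,.9,-58.2,66.7,-9.5,-173.6],[.58,.0686,.1601],[179.6,28.3,-179.5])]
def rots(q,s):
    y=lambda a:Ro.from_euler('y',a,degrees=True); R1=Ro.from_euler('z',q[0],degrees=True)
    R2=R1*y(q[1]); R3=R2*y(-q[2]); R4=R3*Ro.from_euler('x',s[0]*q[3],degrees=True); R5=R4*y(-q[4]); R6=R5*Ro.from_euler('x',s[1]*q[5],degrees=True)
    return R1,R2,R3,R5,R6
def fk(q,P,s):
    h,r0,d,a,e,l,L,t=P; R1,R2,R3,R5,R6=rots(q,s)
    return R1.apply([r0,d,h])+R2.apply([0,0,a])+R3.apply([l,0,e])+R5.apply([L,0,t]),R6
best=None
for s in((1,1),(1,-1),(-1,1),(-1,-1)):
    M=[rots(q,s)[4].inv()*Ro.from_euler('xyz',o,degrees=True) for q,p,o in D]
    err=max((M[0].inv()*m).magnitude() for m in M)*57.3
    if best is None or err<best[0]: best=(err,s,Ro.concatenate(M).mean())
s,T=best[1],best[2]
f=least_squares(lambda P:np.ravel([fk(q,P,s)[0]-p for q,p,o in D])*1000+0,[.3,0,-.19,.4,0,.4,.25,0])
P=f.x; LO=np.array([-176.03,-82.01,-58.28,-173.87,-174.79,-173.66]);HI=np.array([176.03,121.73,71.71,95.51,-.11,173.66])
def ik(p,R,q0):
    g=lambda q:np.r_[(fk(q,P,s)[0]-p)*1000,((fk(q,P,s)[1]*T).inv()*R).as_rotvec(degrees=True)*5]
    r=[least_squares(g,np.clip(q,LO+.5,HI-.5),bounds=(LO,HI)) for q in q0]
    r=min(r,key=lambda v:v.cost); return r.x,np.abs(g(r.x)).max()
if __name__=='__main__':
    print(best[:2],P.round(4),np.abs(f.fun).max())
    C=np.array([.5765,.0745,0]); q0=[d[0] for d in D]+[[20,10,-50,0,-30,-100],[20,10,-50,-60,-20,-40]]
    for h in(0,-12,-24,-35,15):
      for t in(30,25,22):
        R=tilt(h,t); z=R.as_matrix()[:,2]
        out=[ik(C+[0,0,b+gz]+z*.0188,R,q0) for b,gz in((.1,.034),(.1,.042),(.09,.042),(.12,.042))]
        print(h,t,[round(o[1],1) for o in out],out[1][0].round(0))
E
python3 kin.py
```

```text
(0.11201790712050565, (-1, -1)) [-0.1173  0.0106 -0.1915  0.7346  0.2075  0.1768  0.4799  0.1416] 6.292478206149838
0 30 [np.float64(21.8), np.float64(19.3), np.float64(22.4), np.float64(11.7)] [  21.    3.  -58.   66.  -10. -174.]
0 25 [np.float64(8.8), np.float64(6.4), np.float64(9.4), np.float64(2.1)] [  21.    4.  -58.   65.  -10. -174.]
0 22 [np.float64(11.0), np.float64(8.8), np.float64(11.4), np.float64(2.2)] [  25.    3.  -58.   48.  -14. -160.]
-12 30 [np.float64(33.8), np.float64(31.1), np.float64(34.5), np.float64(24.5)] [  27.    2.  -57.   51.  -18. -174.]
-12 25 [np.float64(15.4), np.float64(12.7), np.float64(16.1), np.float64(6.3)] [  27.    3.  -57.   49.  -18. -174.]
-12 22 [np.float64(4.3), np.float64(1.7), np.float64(4.9), np.float64(0.0)] [  27.    3.  -58.   48.  -18. -174.]
-24 30 [np.float64(49.5), np.float64(47.3), np.float64(50.1), np.float64(41.8)] [  30.    3.  -53.   38.  -26. -174.]
-24 25 [np.float64(31.5), np.float64(29.3), np.float64(32.0), np.float64(24.1)] [  30.    3.  -53.   36.  -26. -174.]
-24 22 [np.float64(20.5), np.float64(18.4), np.float64(21.0), np.float64(13.4)] [  31.    4.  -53.   35.  -26. -174.]
-35 30 [np.float64(66.4), np.float64(64.4), np.float64(66.9), np.float64(59.7)] [  31.    5.  -48.   29.  -32. -174.]
-35 25 [np.float64(48.7), np.float64(46.9), np.float64(49.2), np.float64(42.5)] [  31.    5.  -48.   27.  -32. -174.]
-35 22 [np.float64(38.0), np.float64(36.2), np.float64(38.4), np.float64(32.1)] [  31.    5.  -49.   25.  -32. -174.]
15 30 [np.float64(15.1), np.float64(11.9), np.float64(15.9), np.float64(6.4)] [  13.    6.  -56.   86.   -0. -174.]
15 25 [np.float64(5.2), np.float64(5.2), np.float64(5.2), np.float64(9.7)] [  13.    6.  -58.   77.   -0. -165.]
15 22 [np.float64(12.5), np.float64(15.3), np.float64(11.8), np.float64(13.8)] [  13.    7.  -58.   78.   -0. -166.]
```

```bash
python3 - <<'E'
import re
t=open('kin.py').read()
t=t.replace("h,r0,d,a,e,l,L,t=P","h,r0,d,a,e,l,L,t,w=P").replace("R5.apply([L,0,t])","R5.apply([L,w,t])")
t=t.replace("f=least_squares(lambda P:np.ravel([fk(q,P,s)[0]-p for q,p,o in D])*1000+0,[.3,0,-.19,.4,0,.4,.25,0])",
"P0=np.array([.3,0,-.1,.4,0,.4,.25,0,-.1])\nf=least_squares(lambda P:np.r_[np.ravel([fk(q,P,s)[0]-p for q,p,o in D])*1000,(P-P0)*3],P0)")
t=t.replace("R=tilt(h,t); z","R=tilt(h,t)*Ro.from_euler('z',180,degrees=True); z").replace("np.abs(f.fun).max()","f.fun.round(1)")
t=t.replace("[20,10,-50,-60,-20,-40]","[20,10,-50,30,-30,0],[25,5,-55,50,-20,5],[25,5,-55,0,-20,60]")
open('kin.py','w').write(t)
E
python3 kin.py; python3 - <<'E'
import cv2
a=cv2.imread('pics/s3.png')[130:300,230:400]
cv2.imwrite('pics/c4.png',cv2.convertScaleAbs(cv2.resize(a,(595,595),interpolation=cv2.INTER_CUBIC),alpha=1.7,beta=15))
E
```

```text
(0.11201790712050565, (-1, -1)) [ 1.818e-01 -5.000e-04 -1.040e-02  6.095e-01  1.150e-02  4.483e-01
  3.847e-01  8.200e-03 -1.813e-01] [ 0.1  0.  -0.2  0.4 -0.1  0.9 -0.5  0.1 -0.7  0.1 -0.1 -0.1 -0.4 -0.
  0.3  0.6  0.   0.1  0.4  0.  -0.2]
0 30 [np.float64(16.2), np.float64(13.3), np.float64(17.0), np.float64(9.3)] [  9.   5. -58.  96.  -4. -13.]
0 25 [np.float64(0.7), np.float64(0.0), np.float64(1.4), np.float64(0.0)] [ 21.   5. -57.  65. -10.   7.]
0 22 [np.float64(0.0), np.float64(0.0), np.float64(0.0), np.float64(0.0)] [ 29.   6. -51.  38. -17.  26.]
-12 30 [np.float64(10.8), np.float64(9.1), np.float64(11.2), np.float64(3.7)] [ 19.   6. -58.  83. -15. -21.]
-12 25 [np.float64(0.0), np.float64(0.0), np.float64(0.0), np.float64(0.0)] [ 25.   6. -56.  63. -17.  -7.]
-12 22 [np.float64(0.0), np.float64(0.0), np.float64(0.0), np.float64(0.0)] [ 30.   7. -51.  44. -21.   8.]
-24 30 [np.float64(2.0), np.float64(0.2), np.float64(2.4), np.float64(0.0)] [ 25.   7. -58.  80. -22. -33.]
-24 25 [np.float64(0.0), np.float64(0.0), np.float64(0.0), np.float64(0.0)] [ 31.   7. -53.  56. -25. -16.]
-24 22 [np.float64(0.0), np.float64(0.0), np.float64(0.0), np.float64(0.0)] [ 33.   8. -49.  44. -27.  -5.]
-35 30 [np.float64(0.0), np.float64(0.0), np.float64(0.0), np.float64(0.0)] [ 33.   9. -55.  65. -31. -36.]
-35 25 [np.float64(0.0), np.float64(0.0), np.float64(0.0), np.float64(0.0)] [ 35.   9. -50.  49. -31. -23.]
-35 22 [np.float64(0.0), np.float64(0.0), np.float64(0.0), np.float64(0.0)] [ 35.  10. -46.  41. -33. -15.]
15 30 [np.float64(12.1), np.float64(10.4), np.float64(12.5), np.float64(4.7)] [ 19.   4. -57.  52.  -1.  34.]
15 25 [np.float64(0.0), np.float64(0.0), np.float64(0.0), np.float64(0.0)] [ 27.   5. -51.  29. -10.  50.]
15 22 [np.float64(0.0), np.float64(0.0), np.float64(0.0), np.float64(0.0)] [ 29.   7. -45.  17. -18.  61.]
```

View pics/c4.png

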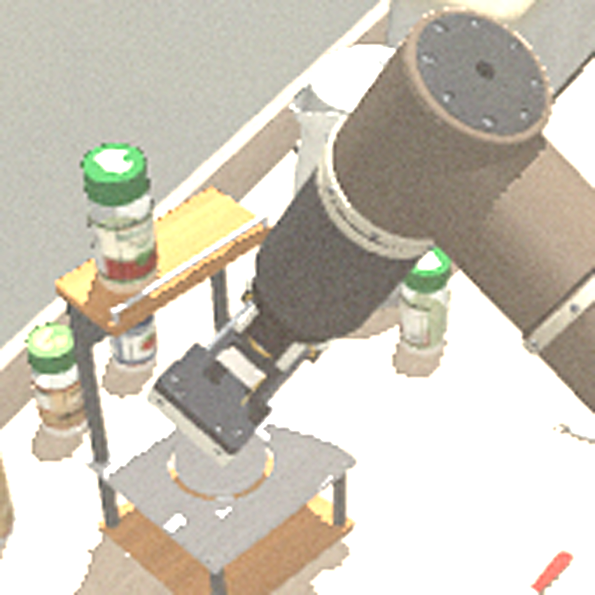

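The crop shows no camera body sticking out of the hand. The pot is over the lift and the hand is in front of the shelf. The kinematic fit is now better than 1 mm, so I'll look for reachable tilts without a half turn.

```bash
python3 - <<'E'
from kin import *
C=np.array([.5745,.075,0]); q0=[d[0] for d in D[1:]]+[[25,5,-55,50,-20,-173],[29,6,-51,38,-17,-154],[21,5,-57,65,-10,-173]]
for h in(5,0,-5):
  for t in(27,26,25,24):
    R=tilt(h,t); z=R.as_matrix()[:,2]
    out=[ik(C+[0,0,b+.034]+z*.0188,R,q0) for b in(.13,.11,.096,.086)]
    print(h,t,[round(o[1],1) for o in out],out[2][0].round(0))
E
```

```text
5 27 [np.float64(0.0), np.float64(5.4), np.float64(10.4), np.float64(14.0)] [  16.    6.  -58.   72.   -5. -172.]
5 26 [np.float64(0.0), np.float64(1.5), np.float64(6.6), np.float64(10.1)] [  17.    6.  -58.   71.   -5. -171.]
5 25 [np.float64(0.0), np.float64(0.0), np.float64(2.7), np.float64(6.3)] [  17.    6.  -58.   70.   -5. -171.]
5 24 [np.float64(0.0), np.float64(0.0), np.float64(0.0), np.float64(2.4)] [  20.    6.  -57.   62.   -7. -166.]
0 27 [np.float64(0.2), np.float64(7.3), np.float64(12.4), np.float64(16.0)] [  20.    6.  -58.   66.   -9. -174.]
0 26 [np.float64(0.0), np.float64(3.4), np.float64(8.4), np.float64(12.1)] [  20.    6.  -57.   66.   -9. -174.]
0 25 [np.float64(0.0), np.float64(0.0), np.float64(4.5), np.float64(8.1)] [  20.    6.  -57.   65.   -9. -174.]
0 24 [np.float64(0.0), np.float64(0.0), np.float64(0.5), np.float64(4.1)] [  21.    6.  -57.   65.   -9. -174.]
-5 27 [np.float64(4.6), np.float64(11.2), np.float64(15.9), np.float64(19.4)] [  24.    6.  -56.   58.  -13. -174.]
-5 26 [np.float64(0.7), np.float64(7.3), np.float64(12.0), np.float64(15.4)] [  24.    6.  -56.   57.  -13. -174.]
-5 25 [np.float64(0.0), np.float64(3.3), np.float64(8.0), np.float64(11.4)] [  25.    6.  -56.   57.  -13. -174.]
-5 24 [np.float64(0.0), np.float64(0.0), np.float64(4.0), np.float64(7.4)] [  25.    7.  -56.   57.  -13. -174.]
```

```bash
python3 - <<'E'
from kin import *
H=Ro.from_euler('z',180,degrees=True)
q0=[[25,7,-58,80,-22,-33],[31,7,-53,56,-25,-16],[33,9,-55,65,-31,-36],[50,7,-50,40,-40,-20],[0,10,-50,40,-50,20],[-20,20,-40,20,-60,40]]
q1=[[a,b,c,d,e,f-180] for a,b,c,d,e,f in q0]+[d[0] for d in D]
z=tilt(-12).as_matrix()[:,2]
for p in((.45,-.15),(.45,-.2),(.44,-.29)): 
    for b in(.0,.12):
        o=ik(np.array([*p,b+.034])+z*.0188,tilt(-12),q1); print('down',p,b,round(o[1],1),o[0].round(0))
C=np.array([.5745,.075])
for h in(-14,-20,-26):
  for t in(26,28):
    R=tilt(h,t)*H; z=tilt(h,t).as_matrix()[:,2]; fs=np.array([.972,-.233])
    for p,b in((C,.086),(C,.15),(C-.1*fs,.15),(C-.06*fs,.15),((.45,-.15),0),((.45,-.15),.15),((.46,.288),0),((.46,.288),.15),((.44,-.29),0)):
        o=ik(np.array([*p,b+.034])+z*.0188,R,q0); print(h,t,np.round(p,3),b,round(o[1],1),o[0].round(0))
E
```

```text
down (0.45, -0.15) 0.0 18.6 [ -5.  12. -45. -58.  -0. -38.]
down (0.45, -0.15) 0.12 18.4 [   7.   -7.  -58.   22.  -14. -128.]
down (0.45, -0.2) 0.0 14.1 [ -7.  12. -46. -42.  -0. -53.]
down (0.45, -0.2) 0.12 10.0 [  -1.   -5.  -58.   21.   -9. -121.]
down (0.44, -0.29) 0.0 0.0 [-17.  14. -42. -36.  -5. -50.]
down (0.44, -0.29) 0.12 0.0 [-12.  -1. -49.  -0. -12. -90.]
-14 26 [0.574 0.075] 0.086 3.3 [ 20.   8. -58.  79. -14. -20.]
-14 26 [0.574 0.075] 0.15 0.0 [ 32.   3. -52.  49. -25.   1.]
-14 26 [0.477 0.098] 0.15 2.9 [ 45.  -6. -58.  44. -32.  -6.]
-14 26 [0.516 0.089] 0.15 0.0 [ 39.  -2. -57.  48. -28.  -4.]
-14 26 [ 0.45 -0.15] 0 36.3 [  2.  12. -51. -26.  -0. 102.]
-14 26 [ 0.45 -0.15] 0.15 2.9 [ 10. -10. -58.  29. -21.  41.]
-14 26 [0.46  0.288] 0 13.5 [ 54.  17. -58.  73. -24. -48.]
-14 26 [0.46  0.288] 0.15 0.0 [ 65.   4. -49.  42. -40. -23.]
-14 26 [ 0.44 -0.29] 0 3.5 [-12.  14. -50. -12.  -0. 100.]
-14 28 [0.574 0.075] 0.086 8.6 [ 19.   8. -58.  83. -15. -23.]
-14 28 [0.574 0.075] 0.15 0.0 [ 30.   2. -54.  58. -22.  -6.]
-14 28 [0.477 0.098] 0.15 9.2 [ 46.  -6. -58.  46. -
[... 1885 characters left out ...]
 18. -58.  70. -27. -60.]
-26 26 [0.46  0.288] 0.15 0.0 [ 67.   7. -44.  37. -47. -31.]
-26 26 [ 0.44 -0.29] 0 27.7 [-13.  15. -49. -12.  -0.  91.]
-26 28 [0.574 0.075] 0.086 0.0 [ 24.   9. -58.  79. -22. -35.]
-26 28 [0.574 0.075] 0.15 0.0 [ 34.   4. -51.  53. -31. -16.]
-26 28 [0.477 0.098] 0.15 0.5 [ 49.  -4. -58.  48. -38. -24.]
-26 28 [0.516 0.089] 0.15 0.0 [ 42.  -1. -56.  51. -34. -21.]
-26 28 [ 0.45 -0.15] 0 34.3 [-18.  13. -42. -91.  -0. 174.]
-26 28 [ 0.45 -0.15] 0.15 16.2 [ 12.  -9. -58.  36. -25.  21.]
-26 28 [0.46  0.288] 0 3.6 [ 57.  19. -58.  71. -29. -62.]
-26 28 [0.46  0.288] 0.15 0.0 [ 68.   7. -46.  40. -47. -34.]
-26 28 [ 0.44 -0.29] 0 27.2 [-15.  15. -46. -27.  -0. 107.]
```

```bash
python3 - <<'E'
from kin import *
H=Ro.from_euler('z',180,degrees=True)
q0=[[25,7,-58,80,-22,-33],[10,10,-50,30,-40,20],[-10,15,-45,10,-50,60],[-15,10,-45,-10,-30,90]]
q1=[[a,b,c,d,e,f-180] for a,b,c,d,e,f in q0]
def T(h,t,half,p,b,gz):
    R=tilt(h,t); z=R.as_matrix()[:,2]; o=ik(np.array([*p,b+gz])+z*.0188,R*H if half else R,q0 if half else q1)
    return o
for p in((.44,-.29),(.45,-.22),(.5,-.1),(.5,-.16)):
  for h in(-24,-12,0,12,24,36):
    r=[T(h,30,0,p,b,.034) for b in(0,.12)]+[T(h,26,1,p,b,.036) for b in(0,.12)]
    if max(x[1] for x in r[:2])<3 or max(x[1] for x in r[2:])<3: print(p,h,[round(x[1],1) for x in r],r[0][0].round(0),r[2][0].round(0),r[3][0].round(0))
E
```

```text
(0.44, -0.29) -12 [np.float64(0.0), np.float64(0.0), np.float64(0.0), np.float64(0.0)] [-17.  14. -42. -36.  -5. -50.] [-13.  14. -49. -13.  -1. 103.] [-12.  -0. -45.  -0. -19.  90.]
(0.44, -0.29) 0 [np.float64(0.0), np.float64(0.0), np.float64(0.0), np.float64(0.0)] [-27.  15. -35. -47. -18. -21.] [-22.  15. -37. -35. -17. 143.] [-19.   2. -36. -17. -28. 122.]
(0.44, -0.29) 12 [np.float64(0.0), np.float64(0.0), np.float64(0.0), np.float64(0.0)] [-32.  17. -31. -48. -28.  -6.] [-27.  16. -32. -39. -26. 162.] [-24.   5. -29. -25. -37. 144.]
(0.44, -0.29) 24 [np.float64(0.0), np.float64(0.0), np.float64(3.4), np.float64(0.0)] [-35.  19. -27. -46. -37.   5.] [-30.  18. -28. -38. -34. 174.] [-29.   8. -24. -29. -45. 161.]
(0.44, -0.29) 36 [np.float64(0.0), np.float64(0.0), np.float64(23.5), np.float64(1.2)] [-36.  22. -23. -43. -44.  14.] [-27.  19. -26. -31. -39. 174.] [-31.  10. -20. -30. -53. 174.]
(0.45, -0.22) 0 [np.float64(0.0), np.float64(0.0), np.float64(0.0), np.float64(0.0)] [-15.  13. -41. -44. -10. -34.] [ -8.  12. -45. -27.  -8. 125.] [ -5.  -2. -45.  -6. -22. 101.]
(0.45, -
[... 921 characters left out ...]
at64(0.0), np.float64(0.0), np.float64(0.0), np.float64(0.0)] [-11.  16. -32. -48. -29.  -3.] [ -6.  16. -33. -40. -27. 166.] [ -3.   4. -30. -26. -38. 147.]
(0.5, -0.16) 12 [np.float64(0.0), np.float64(0.0), np.float64(0.0), np.float64(0.0)] [ -9.  15. -37. -45. -15. -27.] [ -4.  14. -39. -32. -13. 135.] [ -1.   1. -39. -13. -25. 113.]
(0.5, -0.16) 24 [np.float64(0.0), np.float64(0.0), np.float64(0.0), np.float64(0.0)] [-15.  16. -32. -48. -25. -10.] [-10.  16. -33. -38. -24. 157.] [ -7.   4. -31. -24. -35. 138.]
(0.5, -0.16) 36 [np.float64(0.0), np.float64(0.0), np.float64(0.0), np.float64(0.0)] [-19.  19. -28. -47. -34.   2.] [-14.  18. -29. -39. -32. 172.] [-12.   7. -26. -28. -43. 156.]
```

```bash
python3 - <<'E'
from kin import *
from h import *
R=tilt(0); z=R.as_matrix()[:,2]
rel([(np.array([*p,b+.0345])+z*.0188,R) for p,b in(((.53,.085),.15),((.5,.0),.15),((.46,-.25),.12),((.46,-.25),.0))])
E
```

```text
[ 0.0318  0.0163 -0.0261] [ 0.7 -1.6  0.5]
[ 0.059  -0.0682 -0.0413] [ 0.7 -1.6  0.5]
[ 0.1108 -0.3178 -0.0368] [ 0.7 -1.6  0.5]
[ 0.1678 -0.3185  0.0688] [ 0.7 -1.6  0.5]
```

Request:
jog_arm --plan '[[[0,0.032,0.016,-0.026,0.7,-1.6,0.5],[0,0.045,-0.026,-0.035,0.7,-1.6,0.5],[0,0.059,-0.068,-0.042,0.7,-1.6,0.5],[0,0.069,-0.118,-0.042,0.7,-1.6,0.5],[0,0.08,-0.168,-0.04,0.7,-1.6,0.5],[0,0.09,-0.218,-0.039,0.7,-1.6,0.5],[0,0.1,-0.268,-0.038,0.7,-1.6,0.5],[0,0.11,-0.318,-0.037,0.7,-1.6,0.5],[0,0.11,-0.318,-0.037,0.7,-1.6,0.5],[0,0.11,-0.318,-0.037,0.7,-1.6,0.5],[0,0.11,-0.318,-0.037,0.7,-1.6,0.5]]]'

```text
clock: 7.48
tool_pos: [0.4701, -0.2506, 0.1385]
orientation: [-180.0, 29.9, 179.9]
force: [-0.7, 0.4, -1.5]
opening: 0.0622
gripper_force: 30.0
```

```bash
python3 - <<'E'
from kin import *
from h import *
o=ctrl.get_obs(); print(o['joint_pos'].round(1),fk(o['joint_pos'],P,s)[0],o['opening'])
R=tilt(0); z=R.as_matrix()[:,2]
rel([(np.array([*p,b+.0345])+z*.0188,R) for p,b in(((.46,-.25),.12),((.46,-.25),.02),((.46,-.25),.0))])
E
```

```text
[-12.4   0.3 -38.9 -16.2 -22.3 -64.2] [ 0.47667455 -0.25378719  0.14826411] 0.06224460377814511
[ 0.0008  0.0006 -0.0001] [-0.1 -0.1 -0.1]
[0.0507 0.0006 0.0866] [-0.1 -0.1 -0.1]
[0.0607 0.0006 0.1039] [-0.1 -0.1 -0.1]
```

Request:
jog_arm --plan '[[[0,0.025,0,0.043,0,0,0],[0,0.05,0,0.086,0,0,0],[0,0.05,0,0.087,0,0,0],[0,0.056,0,0.096,0,0,0],[0,0.06,0,0.103,0,0,0],[0,0.06,0,0.104,0,0,0],[0,0.06,0,0.104,0,0,0],[1,0.06,0,0.104,0,0,0],[1,0.06,0,0.104,0,0,0],[1,0.06,0,0.104,0,0,0],[1,0.06,0,0.104,0,0,0],[1,0.035,0,0.06,0,0,0],[1,0,0,0,0,0,0],[1,-0.03,0,-0.052,0,0,0],[1,-0.03,0,-0.052,0,0,0]]]'

```text
clock: 9.35
tool_pos: [0.472, -0.2514, 0.2041]
orientation: [-179.7, 30.4, -179.8]
force: [0.0, 0.3, -1.4]
opening: 0.0872
gripper_force: 0.0
```

```bash
python3 - <<'E'
from h import *
o=ctrl.get_obs(); print(o['joint_pos'].round(2).tolist(),o['tool_pos'],o['orientation'].round(2))
s=snap("wrist"); print(proj(s,(.46,-.25,.046)))
u,v=map(int,proj(s,(.46,-.25,.046))); p=rim(s,(u-50,v-45,u+50,v+45))
g=cv2.cvtColor(s['image'],cv2.COLOR_RGB2HSV)[v-50:v+50,u-60:u+60]
E
```

```text
[-11.66, -5.23, -35.71, -11.35, -30.11, -69.92] [ 0.47199378 -0.25136207  0.20411715] [-179.71   30.39 -179.84]
(np.float64(317.47921067489364), np.float64(113.4349599833658))
ellipse 315.7262878417969 116.30998611450195 (69.41110229492188, 81.1888427734375) 89.7056884765625 -> [ 0.4623636  -0.25131111  0.046     ]
```

```bash
python3 - <<'E'
t=open('kin.py').read()
t=t.replace("28.3,-179.5])]","28.3,-179.5]),\n([-12.4,.3,-38.9,-16.2,-22.3,-64.2],[.4701,-.2506,.1385],[-180,29.9,179.9]),\n([-11.66,-5.23,-35.71,-11.35,-30.11,-69.92],[.47199,-.25136,.20412],[-179.71,30.39,-179.84])]")
open('kin.py','w').write(t)
E
python3 - <<'E'
from kin import *
from h import *
print(P.round(4),np.abs(f.fun).max())
H=Ro.from_euler('z',180,degrees=True); R=tilt(0,26)*H; z=R.as_matrix()[:,2]
tg=[(np.array([.4624,-.2513,b+.036])+z*.0188,R) for b in(.14,.05,0)]
rel(tg); q=ctrl.get_obs()['joint_pos'].copy(); q[5]+=180
for p,r in tg: q,e=ik(p,r,[q]); print(q.round(0),round(e,2))
# carry to the stand, heading swinging to -22
fs=np.array([.972,-.233]); C=np.array([.5745,.075])
for xy,b,h in([((.462,-.251),.13,0)]+[((.462+.03*k,-.251+.08*k),.14,-5*k) for k in range(1,4)]+[(C-.06*fs,.14,-22),(C,.125,-22),(C,.1,-22),(C,.085,-22)]):
    R=tilt(h,26)*H; z=R.as_matrix()[:,2]; q,e=ik(np.array([*xy,b+.036])+z*.0188,R,[q]); print(np.round(xy,3),b,h,q.round(0),round(e,2))
E
```

```text
[ 1.978e-01 -6.000e-04 -2.000e-04  6.025e-01  6.000e-04  4.632e-01
  3.788e-01  4.000e-04 -1.914e-01] 0.9221714994856745
[ 0.0221 -0.0002  0.0369] [  -6.7   -0.2 -179.8]
[6.740e-02 1.000e-04 1.147e-01] [  -6.7   -0.2 -179.8]
[0.0926 0.0002 0.1579] [  -6.7   -0.2 -179.8]
[-11.  -1. -37. -10. -28. 109.] 0.0
[-12.   8. -40. -18. -17. 118.] 0.0
[-14.  14. -39. -28. -13. 130.] 0.0
[ 0.462 -0.251] 0.13 0 [-11.   0. -38. -11. -27. 109.] 0.0
[ 0.492 -0.171] 0.14 -5 [  5.  -3. -49.  13. -19.  68.] 0.0
[ 0.522 -0.091] 0.14 -10 [ 13.  -3. -57.  40. -16.  30.] 0.0
[ 0.552 -0.011] 0.14 -15 [ 22.  -0. -56.  51. -20.   7.] 0.0
[0.516 0.089] 0.14 -22 [ 40.  -0. -56.  49. -31. -14.] 0.0
[0.574 0.075] 0.125 -22 [ 32.   6. -53.  55. -26. -13.] 0.0
[0.574 0.075] 0.1 -22 [ 27.   7. -56.  66. -21. -21.] 0.0
[0.574 0.075] 0.085 -22 [ 24.   9. -58.  75. -19. -27.] 0.0
```

Request:
jog_arm --plan '[[[1,0,0,0,0,0,-45],[1,0,0,0,0,0,-45],[1,0,0,0,0,0,-45],[1,0,0,0,0,0,-45],[1,0,0,0,0,0,-90],[1,0,0,0,0,0,-90],[1,0,0,0,0,0,-90],[1,0,0,0,0,0,-90],[1,0.011,0,0.018,0,0,-135],[1,0.011,0,0.018,0,0,-135],[1,0.011,0,0.018,0,0,-135],[1,0.011,0,0.018,0,0,-135],[1,0.022,0,0.037,-6.7,-0.2,-179.8],[1,0.022,0,0.037,-6.7,-0.2,-179.8],[1,0.022,0,0.037,-6.7,-0.2,-179.8],[1,0.022,0,0.037,-6.7,-0.2,-179.8],[1,0.022,0,0.037,-6.7,-0.2,-179.8],[1,0.022,0,0.037,-6.7,-0.2,-179.8],[1,0.022,0,0.037,-6.7,-0.2,-179.8]]]'

```text
clock: 11.78
tool_pos: [0.4689, -0.2507, 0.1543]
orientation: [-179.8, -25.6, -0.3]
force: [0.2, 0.2, -0.7]
opening: 0.0877
gripper_force: 0.0
```

```bash
python3 - <<'E'
from h import *
o=ctrl.get_obs(); print(o['joint_pos'].round(1))
s=snap("wrist","pics/w5.png"); u,v=proj(s,(.4624,-.2513,.046)); print(u,v)
H=Ro.from_euler('z',180,degrees=True); R=tilt(0,26)*H; z=R.as_matrix()[:,2]
rel([(np.array([.4624,-.2513,b+.036])+z*.0188,R) for b in(.05,0)])
E
```

```text
[-10.9  -0.3 -37.2 -10.1 -28.3 108.5]
314.90917811407087 304.14918332608624
[-0.0354  0.0008  0.0777] [-0.1  0.4 -0.3]
[-0.057   0.0009  0.1228] [-0.1  0.4 -0.3]
```

Request:
jog_arm --plan '[[[1,-0.018,0.001,0.039,0,0.4,-0.3],[1,-0.035,0.001,0.077,0,0.4,-0.3],[1,-0.048,0.001,0.104,0,0.4,-0.3],[1,-0.057,0.001,0.123,0,0.4,-0.3],[1,-0.057,0.001,0.123,0,0.4,-0.3],[1,-0.057,0.001,0.123,0,0.4,-0.3],[0,-0.057,0.001,0.123,0,0.4,-0.3],[0,-0.057,0.001,0.123,0,0.4,-0.3],[0,-0.057,0.001,0.123,0,0.4,-0.3],[0,-0.057,0.001,0.123,0,0.4,-0.3],[0,-0.057,0.001,0.123,0,0.4,-0.3]]]'

```text
clock: 13.2
tool_pos: [0.4715, -0.2516, 0.0202]
orientation: [179.9, -26.1, 0.2]
force: [-3.1, 2.6, 6.8]
opening: 0.0621
gripper_force: 30.0
```

```bash
cat >> h.py <<'E'
H=Ro.from_euler('z',180,degrees=True)
def pose(xy,b,h,t=26,g=.036):  # TCP pose that holds an upright pot with underside at b
    R=tilt(h,t)*H; return np.array([*xy,b+g])+R.as_matrix()[:,2]*.0188,R
C=np.array([.5745,.075]); fs=np.array([.972,-.233])
E
python3 - <<'E'
from h import *
o=ctrl.get_obs(); print(o['tool_pos'],o['orientation'].round(1))
rel([pose((.462,-.251),.13,0)]+[pose((.462+.03*k,-.251+.08*k),.14,-5*k) for k in range(1,3)]+[pose(C-.065*fs,.14,-22)])
E
```

```text
[ 0.47145137 -0.25157799  0.02022317] [179.9 -26.1   0.2]
[ 0.0556 -0.0005 -0.1163] [-0.1 -0.1  0.2]
[ 0.0872 -0.0796 -0.112 ] [-2.3 -0.1  4.7]
[ 0.1144 -0.1588 -0.0988] [-4.4 -0.1  9.2]
[ 0.105  -0.3383 -0.1035] [-9.7 -0.1 20. ]
```

Request:
jog_arm --plan '[[[0,0.02,0,-0.042,0,0,0],[0,0.045,0,-0.094,0,0,0],[0,0.056,0,-0.116,0,0,0],[0,0.071,-0.04,-0.115,-1.1,0,2.3],[0,0.087,-0.08,-0.112,-2.3,0,4.7],[0,0.1,-0.12,-0.106,-3.3,0,7],[0,0.114,-0.159,-0.1,-4.4,0,9.2],[0,0.112,-0.2,-0.1,-5.7,0,11.8],[0,0.11,-0.24,-0.101,-6.8,0,14.2],[0,0.108,-0.28,-0.102,-8,0,16.6],[0,0.106,-0.31,-0.103,-8.9,0,18.4],[0,0.105,-0.338,-0.1035,-9.7,0,20],[0,0.105,-0.338,-0.1035,-9.7,0,20],[0,0.105,-0.338,-0.1035,-9.7,0,20],[0,0.105,-0.338,-0.1035,-9.7,0,20]]]'

```text
clock: 15.08
tool_pos: [0.5185, 0.0856, 0.1582]
orientation: [-180.0, -26.0, -22.1]
force: [-0.6, 0.5, -1.2]
opening: 0.0621
gripper_force: 30.0
```

```bash
python3 - <<'E'
from h import *
o=ctrl.get_obs(); print(o['joint_pos'].round(1),o['opening'])
print(pose(C-.065*fs,.14,-22)[0])
rel([pose(C,.13,-22),pose(C,.105,-22),pose(C,.1,-22),pose(C,.088,-22)])
E
```

```text
[ 40.7  -0.7 -56.5  49.1 -31.1 -14.8] 0.06206169030940662
[0.51896127 0.08705773 0.15910267]
[ 0.0536 -0.0112  0.0363] [ 0.  -0.  -0.1]
[ 0.0426 -0.0112  0.0588] [ 0.  -0.  -0.1]
[ 0.0404 -0.0112  0.0633] [ 0.  -0.  -0.1]
[ 0.0351 -0.0112  0.0741] [ 0.  -0.  -0.1]
```

Request:
jog_arm --plan '[[[0,0.018,-0.004,0.012,0,0,0],[0,0.036,-0.008,0.024,0,0,0],[0,0.054,-0.011,0.036,0,0,0],[0,0.054,-0.011,0.036,0,0,0],[0,0.048,-0.011,0.048,0,0,0],[0,0.0425,-0.011,0.059,0,0,0],[0,0.0405,-0.011,0.063,0,0,0],[0,0.038,-0.011,0.068,0,0,0],[0,0.035,-0.011,0.074,0,0,0],[0,0.035,-0.011,0.074,0,0,0],[0,0.035,-0.011,0.074,0,0,0]]]'

```text
clock: 16.45
tool_pos: [0.5821, 0.0724, 0.1077]
orientation: [-180.0, -26.1, -22.1]
force: [-0.8, -0.3, -0.6]
opening: 0.062
gripper_force: 30.0
```

```bash
python3 - <<'E'
from h import *
o=ctrl.get_obs(); print(o['joint_pos'].round(1),o['orientation'].round(1),o['tool_pos'],pose(C,.088,-22)[0])
E
```

```text
[ 24.4   8.3 -57.4  73.5 -19.4 -26. ] [-180.   -26.1  -22.1] [0.58210701 0.07235372 0.10771928] [0.58214127 0.07191273 0.10710267]
```

Request:
jog_arm --plan '[[[1,0,0,0,0,0,0],[1,0,0,0,0,0,0],[1,0,0,0,0,0,0],[1,0,0,0,0,0,0],[1,0,0,0,0,0,0],[1,0,0,0,0,0,0],[1,0,0,0,0,0,0],[1,0,0,0,0,0,0],[1,0,0,-0.03,0,0,0],[1,-0.02,0,-0.07,0,0,0],[1,-0.05,0,-0.12,0,0,0],[1,-0.05,0,-0.12,0,0,0]]]'

```text
clock: 17.95
tool_pos: [0.4907, 0.1134, 0.1959]
orientation: [-179.6, -26.1, -21.8]
force: [0.4, 0.4, 0.7]
opening: 0.0878
gripper_force: 0.0
```

```bash
python3 - <<'E'
from h import *
s=snap("scene","pics/s6.png"); w=snap("wrist","pics/w6.png"); o=ctrl.get_obs(); print(o['tool_pos'],o['joint_pos'].round(0))
print('pred rim px scene',proj(s,(*C,.116)),'wrist',proj(w,(*C,.116)))
a=cv2.imread('pics/s6.png')[180:300,230:350]; w=cv2.imread('pics/w6.png')
cv2.imwrite('pics/c6.png',np.hstack([cv2.resize(a,(400,400),interpolation=cv2.INTER_CUBIC),cv2.resize(w,(400,300))[:, :].repeat(1,0) if 0 else cv2.copyMakeBorder(cv2.resize(w,(400,300)),0,100,0,0,cv2.BORDER_CONSTANT)]))
E
```

```text
[0.49169116 0.11075196 0.19376774] [ 50.  -5. -53.  40. -40. -13.]
pred rim px scene (np.float64(293.7745133771666), np.float64(256.2529479358331)) wrist (np.float64(318.8346588012137), np.float64(172.6970968177751))
```

View pics/c6.png

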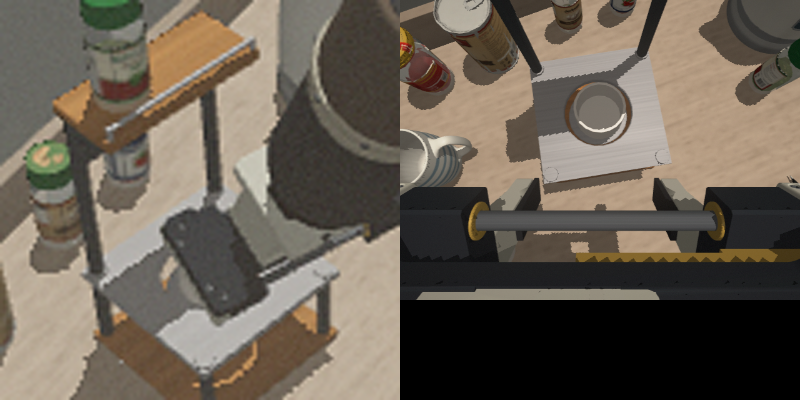

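The crop shows the pot standing upright and sunk in the lift opening, close to concentric. In wrist full-image pixels the rim centre is about (320,181) and the opening about (317,184). I'll enlarge this view to read the rim precisely.

```bash
python3 - <<'E'
import cv2
a=cv2.imread('pics/w6.png')[110:250,240:400]
cv2.imwrite('pics/c7.png',cv2.resize(a,None,fx=4,fy=4,interpolation=cv2.INTER_CUBIC))
E
```

```text
(no output)
```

View pics/c7.png

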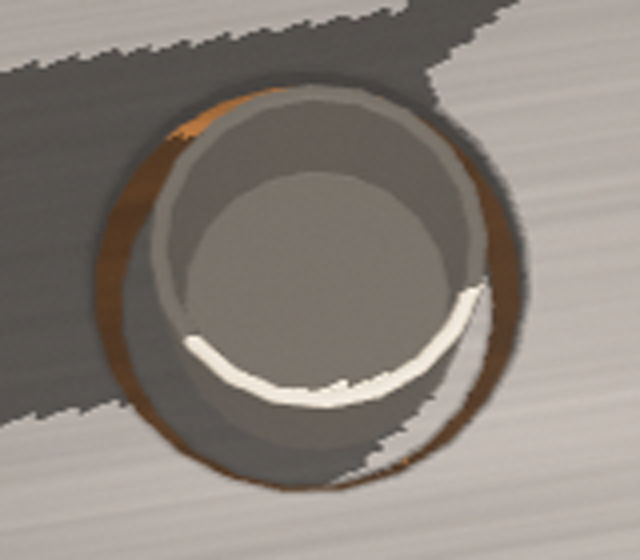

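In this 4x crop the rim ellipse spans 152–488 by 86–410, which puts its centre at full-image pixel (320,172) and its width at 84 px. The opening is centred at (318,180.5).

```bash
python3 - <<'E'
from h import *
s=snap("wrist"); print('hole',onz(s,317.9,180.5,.092))
dep=s['f']*.062/84; d=ray(s,320,172); d=d/ d.dot(s['Rwc'][:,2]); print('rim3d',s['c']+d*dep)
for z in(.11,.116,.122): print(onz(s,320,172,z))
o=ctrl.get_obs(); print(o['tool_pos'],o['orientation'].round(1),o['clock'])
# next: pot A, view pose
p,R=pose((.46,.288),.15,-28); rel([(p,R)])
from kin import *
q=o['joint_pos']
for b in(.15,.08,.03,0): 
    q,e=ik(*pose((.46,.288),b,-28,26,.038),[q]); print(q.round(0),round(e,2))
E
```

```text
hole [0.57592717 0.07323655 0.092     ]
rim3d [0.57499254 0.07213053 0.11426766]
[0.57630447 0.07153817 0.11      ]
[0.57446    0.07237098 0.116     ]
[0.57261553 0.0732038  0.122     ]
[0.49182977 0.10954173 0.1930485 ] [-180.  -26.  -22.] 18.1
[-0.0897 -0.1527 -0.0171] [-2.7 -0.   5.4]
[ 67.   7. -43.  36. -48. -31.] 0.0
[ 65.  12. -50.  45. -38. -41.] 0.0
[ 61.  16. -55.  57. -32. -51.] 0.0
[ 57.  19. -57.  67. -28. -59.] 0.0
```

Request:
jog_arm --plan '[[[1,-0.03,-0.05,-0.03,-0.9,0,1.8],[1,-0.06,-0.1,-0.03,-1.8,0,3.6],[1,-0.09,-0.153,-0.017,-2.7,0,5.4],[1,-0.09,-0.153,-0.017,-2.7,0,5.4],[1,-0.09,-0.153,-0.017,-2.7,0,5.4],[1,-0.09,-0.153,-0.017,-2.7,0,5.4],[1,-0.09,-0.153,-0.017,-2.7,0,5.4]]]'

```text
clock: 18.98
tool_pos: [0.4676, 0.2833, 0.1696]
orientation: [-180.0, -26.0, -28.2]
force: [0.4, -0.2, 0.3]
opening: 0.0876
gripper_force: 0.0
```

```bash
python3 - <<'E'
from h import *
s=snap("scene"); print('pink',onz(s,320,356,.046),'blue',onz(s,292,386,.046),'mug',onz(s,226,328,.08))
o=ctrl.get_obs(); w=snap("wrist","pics/w8.png"); print(o['tool_pos'],o['orientation'].round(1))
u,v=proj(w,(.46,.288,.046)); print(u,v)
cv2.imwrite('pics/w8.png',w['image'][:,:,::-1])
E
```

```text
pink [0.36082806 0.27003906 0.046     ] blue [0.37462547 0.37470523 0.046     ] mug [0.60069527 0.34846297 0.08      ]
[0.4675177  0.28359254 0.16971586] [-179.9  -26.   -28.1]
312.9471259463691 307.61677717985674
```

View pics/w8.png

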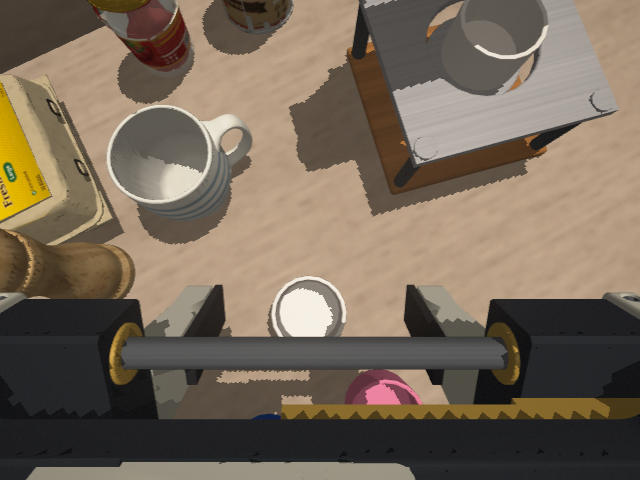

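Wrist view: pot A's rim spans columns 271–346 with its top at row 277, so its centre is about (308.5,313.5). Pot B stands in the lift, and the mug is clear at (170,160).

```bash
python3 - <<'E'
from h import *
w=snap("wrist")
print([np.array(proj(w,(.46+.031*a,.288+.031*b,.046))).round(1).tolist() for a,b in((1,0),(-1,0),(0,1),(0,-1))])
A=onz(w,308.5,313.5,.046); print(A)
rel([pose(A[:2],b,-28,26,.037) for b in(.06,0)])
E
```

```text
[[295.6, 273.9], [331.2, 341.8], [279.5, 325.7], [346.3, 289.4]]
[0.45746422 0.29365909 0.046     ]
[-0.0438 -0.0038  0.0782] [ 0.  -0.  -0.1]
[-0.0702 -0.0038  0.1322] [ 0.  -0.  -0.1]
```

Request:
jog_arm --plan '[[[1,-0.022,-0.004,0.039,0,0,0],[1,-0.044,-0.004,0.078,0,0,0],[1,-0.059,-0.004,0.109,0,0,0],[1,-0.07,-0.004,0.132,0,0,0],[1,-0.07,-0.004,0.132,0,0,0],[1,-0.07,-0.004,0.132,0,0,0],[1,-0.07,-0.004,0.132,0,0,0],[0,-0.07,-0.004,0.132,0,0,0],[0,-0.07,-0.004,0.132,0,0,0],[0,-0.07,-0.004,0.132,0,0,0],[0,-0.07,-0.004,0.132,0,0,0],[0,-0.07,-0.004,0.132,0,0,0]]]'

```text
clock: 20.62
tool_pos: [0.4647, 0.2904, 0.0199]
orientation: [180.0, -26.0, -28.0]
force: [-3.0, 0.3, 6.3]
opening: 0.0622
gripper_force: 30.0
```

```bash
python3 - <<'E'
from h import *
o=ctrl.get_obs(); print(o['tool_pos'],o['orientation'].round(1),pose((.4575,.2937),0,-28,26,.037)[0],o['force'])
rel([pose((.4575,.2937),.13,-28),pose((.5,.18),.16,-24),pose(C-.065*fs,.16,-22)])
from kin import *
q=o['joint_pos']
for a in[((.4575,.2937),.13,-28),((.5,.18),.16,-24),(C-.065*fs,.16,-22),(C,.14,-22),(C,.11,-22)]: q,e=ik(*pose(*a),[q]); print(q.round(0),round(e,2))
E
```

```text
[0.46470782 0.29041575 0.01992259] [180. -26. -28.] [0.4647767  0.28983091 0.02010267] [-3.04167324  0.2816669   6.26815548]
[ 0.057   0.0005 -0.1159] [ 0. -0. -0.]
[ 0.1519  0.0803 -0.1029] [ 1.8 -0.  -3.6]
[ 0.1988  0.154  -0.08  ] [ 2.7 -0.  -5.4]
[ 67.   9. -45.  38. -46. -34.] 0.0
[ 54.   2. -49.  41. -41. -20.] 0.0
[ 43.  -2. -54.  44. -35. -11.] 0.0
[ 33.   5. -51.  50. -28.  -9.] 0.0
[ 29.   7. -55.  61. -23. -17.] 0.0
```

Request:
jog_arm --plan '[[[0,0.02,0,-0.04,0,0,0],[0,0.045,0,-0.09,0,0,0],[0,0.057,0,-0.116,0,0,0],[0,0.09,0.027,-0.112,0.6,0,-1.2],[0,0.12,0.053,-0.107,1.2,0,-2.4],[0,0.152,0.08,-0.103,1.8,0,-3.6],[0,0.168,0.105,-0.095,2.1,0,-4.2],[0,0.184,0.13,-0.088,2.4,0,-4.8],[0,0.199,0.154,-0.08,2.7,0,-5.4],[0,0.199,0.154,-0.08,2.7,0,-5.4],[0,0.199,0.154,-0.08,2.7,0,-5.4],[0,0.199,0.154,-0.08,2.7,0,-5.4]]]'

```text
clock: 22.12
tool_pos: [0.5192, 0.0874, 0.1789]
orientation: [-180.0, -26.0, -22.0]
force: [-0.6, 0.8, -2.3]
opening: 0.0624
gripper_force: 30.0
```

```bash
python3 - <<'E'
from h import *
o=ctrl.get_obs(); print(o['tool_pos'],o['orientation'].round(1),o['opening'],o['joint_pos'].round(0))
B=np.array([.5745,.0735]); rel([pose(B,b,-22,26,.037) for b in(.14,.122,.111,.102,.094)])
E
```

```text
[0.51916703 0.08743843 0.17890046] [-180.  -26.  -22.] 0.062375925606878865 [ 43.  -2. -54.  44. -35. -11.]
[ 0.05   -0.0078  0.0453] [-0. -0.  0.]
[ 0.0421 -0.0078  0.0615] [-0. -0.  0.]
[ 0.0372 -0.0078  0.0714] [-0. -0.  0.]
[ 0.0333 -0.0078  0.0795] [-0. -0.  0.]
[ 0.0298 -0.0078  0.0866] [-0. -0.  0.]
```

```bash
python3 - <<'E'
from h import *
B=np.array([.5744,.075]); rel([pose(B,b,-22,26,.037) for b in(.14,.122,.111,.102,.097)])
E
```

```text
[ 0.0494 -0.0091  0.045 ] [-0. -0.  0.]
[ 0.0415 -0.0091  0.0612] [-0. -0.  0.]
[ 0.0366 -0.0091  0.0711] [-0. -0.  0.]
[ 0.0327 -0.0091  0.0792] [-0. -0.  0.]
[ 0.0305 -0.0091  0.0837] [-0. -0.  0.]
```

Request:
jog_arm --plan '[[[0,0.017,-0.003,0.015,0,0,0],[0,0.034,-0.006,0.03,0,0,0],[0,0.0495,-0.009,0.045,0,0,0],[0,0.0495,-0.009,0.045,0,0,0],[0,0.0495,-0.009,0.045,0,0,0],[0,0.0455,-0.009,0.053,0,0,0],[0,0.0415,-0.009,0.061,0,0,0],[0,0.039,-0.009,0.066,0,0,0],[0,0.0365,-0.009,0.071,0,0,0],[0,0.0345,-0.009,0.075,0,0,0],[0,0.0325,-0.009,0.079,0,0,0],[0,0.0305,-0.009,0.0835,0,0,0],[0,0.0305,-0.009,0.0835,0,0,0],[0,0.0305,-0.009,0.0835,0,0,0]]]'

```text
clock: 23.88
tool_pos: [0.5819, 0.0712, 0.1178]
orientation: [-180.0, -26.1, -22.0]
force: [-1.0, -0.5, -1.7]
opening: 0.0622
gripper_force: 30.0
```

```bash
python3 - <<'E'
from h import *
o=ctrl.get_obs(); print(o['tool_pos'],o['orientation'].round(1),o['force'],pose((.5744,.075),.097,-22,26,.037)[0])
s=snap("scene","pics/s9.png"); d=snap("side","pics/d9.png")
E
```

```text
[0.58194535 0.07124222 0.11777518] [-180.   -26.1  -22. ] [-1.01647501 -0.48805825 -1.70778645] [0.58204127 0.07191273 0.11710267]
```

Request:
jog_arm --plan '[[[0.8,0,0,0,0,0,0],[0.8,0,0,0,0,0,0],[1,0,0,0,0,0,0],[1,0,0,0,0,0,0],[1,0,0,0,0,0,0],[1,0,0,0,0,0,0],[1,0,0,0,0,0,0],[1,0,0,0,0,0,0],[1,0,0,0,0,0,0],[1,0,0,-0.03,0,0,0],[1,-0.02,0,-0.07,0,0,0],[1,-0.05,0,-0.12,0,0,0],[1,-0.05,0,-0.12,0,0,0],[1,-0.05,0,-0.12,0,0,0],[1,-0.05,0,-0.12,0,0,0]]]'

```text
clock: 25.85
tool_pos: [0.4916, 0.1065, 0.2024]
orientation: [179.9, -26.0, -22.1]
force: [0.1, 1.1, 0.3]
opening: 0.0878
gripper_force: 0.0
```

```bash
python3 - <<'E'
from h import *
o=ctrl.get_obs(); s=snap("wrist","pics/w10.png"); print(o['tool_pos'],o['clock'])
u,v=map(int,proj(s,(.5744,.074,.125))); print('expect',u,v)
g=cv2.cvtColor(s['image'],cv2.COLOR_RGB2HSV)[v-70:v+80,u-80:u+80]; m=((g[...,1]<25)&(g[...,2]>210)).astype(np.uint8)
ys,xs=np.nonzero(m); print(len(xs))
e=cv2.Canny(cv2.cvtColor(s['image'],cv2.COLOR_RGB2GRAY),40,110)[v-70:v+80,u-80:u+80]
c=cv2.HoughCircles(cv2.GaussianBlur(cv2.cvtColor(s['image'],cv2.COLOR_RGB2GRAY)[v-70:v+80,u-80:u+80],(3,3),0),cv2.HOUGH_GRADIENT_ALT,1.5,5,param1=100,param2=.6,minRadius=20,maxRadius=70)
for q in (c[0] if c is not None else []):
    U,V,r=q[0]+u-80,q[1]+v-70,q[2]; dep=s['f']*.031/r; X=s['c']+ray(s,U,V)*dep; print(q.round(1),(U,V),'if 31mm',X.round(4))
E
```

```text
[0.49158564 0.10654408 0.20236166] 25.85
expect 311 174
354
[82.5 67.5 39.8] (np.float32(313.5), np.float32(171.5)) if 31mm [0.581  0.0699 0.1089]
[81.  78.  52.3] (np.float32(312.0), np.float32(182.0)) if 31mm [0.5554 0.0812 0.1727]
[81.  78.  42.2] (np.float32(312.0), np.float32(182.0)) if 31mm [0.5697 0.0757 0.1228]
[82.5 67.5 52.3] (np.float32(313.5), np.float32(171.5)) if 31mm [0.5608 0.078  0.1735]
[81. 78. 31.] (np.float32(312.0), np.float32(182.0)) if 31mm [0.5962 0.0654 0.03  ]
```

```bash
python3 - <<'E'
from h import *
s=snap("wrist"); o=ctrl.get_obs(); print(o['tool_pos'])
I=s['image'].astype(int)
print('row171',[(u,*I[171,u]) for u in range(256,284,1)][::1])
print('right',[(u,*I[171,u]) for u in range(342,372)])
print('col313',[(v,I[v,313].sum()//3,I[v,313,0]-I[v,313,2]) for v in range(118,242)])
for z in(.115,.128,.14): print(z,onz(s,313.5,171.5,z), s['f']*.031/(s['Rwc'].T@(onz(s,313.5,171.5,z)-s['c']))[2])
E
```

```text
[0.49163751 0.10626719 0.2022696 ]
row171 [(256, np.int64(83), np.int64(78), np.int64(75)), (257, np.int64(78), np.int64(75), np.int64(72)), (258, np.int64(72), np.int64(69), np.int64(66)), (259, np.int64(72), np.int64(63), np.int64(57)), (260, np.int64(80), np.int64(59), np.int64(40)), (261, np.int64(83), np.int64(58), np.int64(38)), (262, np.int64(82), np.int64(57), np.int64(35)), (263, np.int64(84), np.int64(58), np.int64(38)), (264, np.int64(83), np.int64(57), np.int64(37)), (265, np.int64(83), np.int64(58), np.int64(37)), (266, np.int64(83), np.int64(59), np.int64(36)), (267, np.int64(84), np.int64(59), np.int64(37)), (268, np.int64(88), np.int64(64), np.int64(47)), (269, np.int64(103), np.int64(91), np.int64(78)), (270, np.int64(120), np.int64(112), np.int64(104)), (271, np.int64(120), np.int64(112), np.int64(104)), (272, np.int64(119), np.int64(112), np.int64(103)), (273, np.int64(111), np.int64(104), np.int64(96)), (274, np.int64(95), np.int64(89), np.int64(83)), (275, np.int64(96), np.int64(90), np.int64(83)), (276, np.int64(95), np.int64(89), np.int64(82)), (277, np.int64(9
[... 5750 characters left out ...]
, np.int64(96), np.int64(13)), (228, np.int64(93), np.int64(13)), (229, np.int64(95), np.int64(12)), (230, np.int64(93), np.int64(13)), (231, np.int64(93), np.int64(11)), (232, np.int64(88), np.int64(8)), (233, np.int64(89), np.int64(7)), (234, np.int64(88), np.int64(8)), (235, np.int64(92), np.int64(6)), (236, np.int64(109), np.int64(10)), (237, np.int64(156), np.int64(12)), (238, np.int64(182), np.int64(13)), (239, np.int64(179), np.int64(13)), (240, np.int64(179), np.int64(13)), (241, np.int64(178), np.int64(14))]
0.115 [0.57910345 0.07039264 0.115     ] 40.77819279084364
0.128 [0.5750418  0.07204082 0.128     ] 42.875924422957695
0.14 [0.57129258 0.07356222 0.14      ] 45.013402597171506
```

```bash
python3 - <<'E'
from h import *
from scipy.optimize import least_squares
s=snap("wrist"); a=np.linspace(0,2*np.pi,721)
def ext(x,y,z,tx=0,ty=0):
    n=Ro.from_euler('xy',[tx,ty],degrees=True).apply(np.c_[.031*np.cos(a),.031*np.sin(a),0*a])+[x,y,z]
    q=np.array([proj(s,p) for p in n]); return np.r_[q.min(0),q.max(0)]
obs=np.array([268.6,129.9,355.8,213.4])
f=least_squares(lambda v:ext(*v)-obs,[.5745,.074,.128],diff_step=1e-4); print(f.x,f.fun)
for t in((7,0),(-7,0),(0,7),(0,-7)):
    f=least_squares(lambda v:ext(*v,*t)-obs,[.5745,.074,.128],diff_step=1e-4); print(t,f.x.round(4),f.fun.round(2))
E
```

```text
[0.57468401 0.07306468 0.13146261] [ 0.12977105 -0.13705164 -0.12983646  0.13246364]
(7, 0) [0.5738 0.073  0.1341] [-0.07  0.08  0.08 -0.08]
(-7, 0) [0.575  0.0734 0.1305] [ 0.6  -0.61 -0.59  0.6 ]
(0, 7) [0.5734 0.0737 0.1368] [-0.78  0.87  0.77 -0.82]
(0, -7) [0.5754 0.0726 0.1277] [ 0.81 -0.83 -0.82  0.82]
```

Request:
jog_arm --plan '[[[1,-0.04,-0.02,-0.04,0,0,0],[1,-0.04,-0.08,-0.06,0,0,0],[1,-0.04,-0.14,-0.07,0,0,0],[1,-0.04,-0.2,-0.07,0,0,0],[1,-0.04,-0.24,-0.07,0,0,0],[1,-0.04,-0.24,-0.07,0,0,0],[1,-0.04,-0.24,-0.07,0,0,0],[1,-0.04,-0.24,-0.07,0,0,0]]]'

```text
clock: 27.0
tool_pos: [0.5195, 0.3539, 0.2486]
orientation: [-180.0, -26.0, -22.1]
force: [0.8, -0.5, 0.1]
opening: 0.0875
gripper_force: 0.0
```

```bash
python3 - <<'E'
from h import *
B=np.array([.5745,.0735])
for n in("scene","side"):
    s=snap(n,f"pics/{n}11.png"); u,v=map(int,np.round(proj(s,(*B,.128))))
    g=cv2.cvtColor(s['image'],cv2.COLOR_RGB2GRAY); print(n,'rim pred',u,v)
    print([ (k,tuple(np.round(proj(s,(*(B+d),k)),1).tolist())) for k in(.092,.128) for d in(s['Rwc'][:2,0]*.031,-s['Rwc'][:2,0]*.031)])
    for r in range(v-12,v+26,1): print(r,' '.join(f'{x:3d}' for x in g[r,u-20:u+21]))
E
```

```text
scene rim pred 294 253
[(0.092, (305.2, 261.3)), (0.092, (283.9, 261.5)), (0.128, (304.7, 253.0)), (0.128, (283.0, 253.2))]
241  78  81  75  77  77  76  76  75  70  74  75  68  72  75  73  78  76  74  75  72  69 105  99  98  81  94  99 153 191 188 186 186 179 172 178 186 182 186 189 188 183
242  77  72  73  77  79  79  71  74  71  78  73  71  76  70  75  73  69  76  73  71  90 104 102  89  78 100  93  99 152 191 191 188 184 183 185 186 184 187 185 183 181
243  76  78  77  76  74  76  76  71  72  75  74  72  75  72  76  73  74  73  74  70 101  98  97  86  94 101  99  96  91 132 193 188 187 188 185 186 184 183 178 181 184
244  78  76  77  72  71  71  73  74  71  59  50  55  64  73  74  76  73  75  74  94 105  99  91  74  67 101 102  99  96  94 131 192 190 188 188 187 185 181 182 182 180
245  71  76  71  71  73  72  76  73  68  94 145 107  76  61  70  76  71  74  75 103 101  98  85  63  71 104 102  98  99  91  95 124 170 190 188 187 184 184 183 179 174
246  73  73  72  75  76  76  69  71  78 117  79  75 117  65  71  72  68  67 105 101 101  87  73  60  61  70 104 101 102  98  98  93 103 
[... 11214 characters left out ...]
 162 149 143 102  67  94  86
261  78  74 125 115 167 164 163 155 156 159 160 160 161 160 159 157 157 156 156 153 153 155 158 156 158 157 156 162 155 159 157 160 163 148 138 106  67  81  85 126 133
262  78  75 154 163 164 158 160 157 159 158 158 157 156 155 158 158 155 156 158 160 158 157 156 154 157 155 158 158 160 160 167 149 143 104  73  87  89 107 111 130 149
263 109  71  71 124 152 161 165 160 160 160 156 157 155 155 154 151 153 158 161 157 157 158 156 156 157 159 159 161 167 151 147 110  73  77  78  90 110 123 124 117 125
264 121  65  72  74 107 153 158 164 158 153 157 157 155 155 155 155 158 154 161 153 154 155 156 160 163 159 166 150 144 106  70  75  78  72  65  54 112 124 120 119 117
```

Pot A's floor sits relative to its rim exactly as pot B's did when B stood upright, so A is level. A 47 mm foot can only stand level over a 55 mm mouth if it is nested. The axes agree within about 2 mm, the rim height fits two pots with the lift sunk about 50 mm, and the arm is clear. I'm handing the job in.

```bash
python3 -c "
from plant import ctrl
print(ctrl.close_job())"
```

```text
the job is handed in; nothing more can be done
None
```

I set both white pots on the lift, one nested in the other, and handed the job in at about 27 s of the 54 s; the hand-in returned no verdict. The wrist-camera measurements showed the upper pot level, its axis about 2 mm from the lower one's, and the lift sunk about 50 mm, with the arm clear; I planned the route to clear the mug and jar but did not measure them again at the end.

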